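# Put the headgear kit away after a therapy session

### The job

The session is over: put the headgear kit away. Hang every headgear frame over the steel bar between the posts, astride it with one temple pad on either side and the crown resting on the bar, and lay every side bracket lug up and flat on the floor of the tray for its hand (a sample is fixed on each tray's ledge; none on top of another). Any order will do; leave the mouse, oximeter and mug where they are.

Things in the scene. Friction and masses are not known exactly. Their poses are not given: they have to be found in the camera images.
- frame_1: Headgear frame, may be absent (None): rigid white arch standing on two grey pads. Origin between the feet at their underside, z up. Arch in x-z: 158 long in x; band 30 wide (y), 6 thick; pads 60 (y) x 14 x 44 high, clear gap between them 130. Flat crown 60 long, underside z 95, top z 101, sloping off either side. Black grip block on it: 32 (x) x 26 (y), z 101 to 135. 160 g. All frames alike.
- frame_1_crown (a point): Middle of the underside of that frame's crown, 95 above its feet (None if absent).
- frame_2: Headgear frame, may be absent (None): rigid white arch standing on two grey pads. Origin between the feet at their underside, z up. Arch in x-z: 158 long in x; band 30 wide (y), 6 thick; pads 60 (y) x 14 x 44 high, clear gap between them 130. Flat crown 60 long, underside z 95, top z 101, sloping off either side. Black grip block on it: 32 (x) x 26 (y), z 101 to 135. 160 g. All frames alike.
- frame_2_crown (a point): Middle of the underside of that frame's crown, 95 above its feet (None if absent).
- frame_3: Headgear frame, may be absent (None): rigid white arch standing on two grey pads. Origin between the feet at their underside, z up. Arch in x-z: 158 long in x; band 30 wide (y), 6 thick; pads 60 (y) x 14 x 44 high, clear gap between them 130. Flat crown 60 long, underside z 95, top z 101, sloping off either side. Black grip block on it: 32 (x) x 26 (y), z 101 to 135. 160 g. All frames alike.
- frame_3_crown (a point): Middle of the underside of that frame's crown, 95 above its feet (None if absent).
- left_1: Left-hand side bracket, may be absent (None): aluminium L lying lug up. Bar 90 (x) x 20 (y), 10 thick; at its +x end a foot (x 23 to 45) reaches to local +y, 32 from the bar's centre line. Grip lug at the middle: 26 (x) x 16 (y), z 10 to 44. Origin: middle of the bar's underside, below the lug. From above, foot end pointing away from you, the foot turns to your left. 80 g. All left-hand ones alike.
- right_1: Right-hand side bracket, may be absent (None): aluminium L lying lug up. Bar 90 (x) x 20 (y), 10 thick; at its +x end a foot (x 23 to 45) reaches to local -y, 32 from the bar's centre line. Grip lug at the middle: 26 (x) x 16 (y), z 10 to 44. Origin: middle of the bar's underside, below the lug. From above, foot end pointing away from you, the foot turns to your right. 80 g. All right-hand ones alike.
- left_2: Left-hand side bracket, may be absent (None): aluminium L lying lug up. Bar 90 (x) x 20 (y), 10 thick; at its +x end a foot (x 23 to 45) reaches to local +y, 32 from the bar's centre line. Grip lug at the middle: 26 (x) x 16 (y), z 10 to 44. Origin: middle of the bar's underside, below the lug. From above, foot end pointing away from you, the foot turns to your left. 80 g. All left-hand ones alike.
- right_2: Right-hand side bracket, may be absent (None): aluminium L lying lug up. Bar 90 (x) x 20 (y), 10 thick; at its +x end a foot (x 23 to 45) reaches to local -y, 32 from the bar's centre line. Grip lug at the middle: 26 (x) x 16 (y), z 10 to 44. Origin: middle of the bar's underside, below the lug. From above, foot end pointing away from you, the foot turns to your right. 80 g. All right-hand ones alike.
- left_3: Left-hand side bracket, may be absent (None): aluminium L lying lug up. Bar 90 (x) x 20 (y), 10 thick; at its +x end a foot (x 23 to 45) reaches to local +y, 32 from the bar's centre line. Grip lug at the middle: 26 (x) x 16 (y), z 10 to 44. Origin: middle of the bar's underside, below the lug. From above, foot end pointing away from you, the foot turns to your left. 80 g. All left-hand ones alike.
- right_3: Right-hand side bracket, may be absent (None): aluminium L lying lug up. Bar 90 (x) x 20 (y), 10 thick; at its +x end a foot (x 23 to 45) reaches to local -y, 32 from the bar's centre line. Grip lug at the middle: 26 (x) x 16 (y), z 10 to 44. Origin: middle of the bar's underside, below the lug. From above, foot end pointing away from you, the foot turns to your right. 80 g. All right-hand ones alike.
- left_tray_in (a point): Centre of the inner floor of the tray for left-hand brackets, 5 above the desk, z up; inner room x -70 to 70, y -100 to 100. Up to three brackets fit flat side by side, bars along x.
- right_tray_in (a point): Centre of the inner floor of the tray for right-hand brackets, 5 above the desk, z up; inner room x -70 to 70, y -100 to 100. Up to three brackets fit flat side by side, bars along x.
- left_tray: Fixed grey tray for left-hand brackets, origin under its centre: 150 (x) x 210 (y), 30 high, walls and floor 5. A solid ledge along its +x side (x 75 to 139, 24 high) carries a fixed sample left-hand bracket, lug up, top at 68: it shows which tray is which, as the trays swap places from start to start.
- right_tray: Fixed grey tray for right-hand brackets, origin under its centre: 150 (x) x 210 (y), 30 high, walls and floor 5. A solid ledge along its +x side (x 75 to 139, 24 high) carries a fixed sample right-hand bracket, lug up, top at 68: it shows which tray is which, as the trays swap places from start to start.
- rail: Fixed steel rail stand on the desk; origin on the desk below the middle of the bar, z up. Bar 16 in diameter, 360 long along local y, axis 150 above the desk; posts 18 in diameter at y -170 and +170 on foot plates 90 (x) x 45 (y) x 8. Room for three frames side by side between the posts (each is 60 wide along the bar).
- rail_mid (a point): Middle of the bar, on its axis, 150 above the desk; y along the bar, z up.
- oximeter: Bystander: fingertip pulse oximeter, 60 x 34 x 29, loose, origin under its centre. Leave alone.
- mouse: Bystander: black computer mouse, 105 x 60 x 32, loose, origin under its centre. Leave alone.
- mug: Bystander: white mug, 82 across, 92 high, loose, origin under its centre. Leave alone.
Mind the look-alikes: they are no part of the job. Leave any turquoise look-alike of the left_3 alone.

How it is judged:
By the outcome, as a careful person would: the job done as asked, in the order asked, and still so for the second after the job is handed in, with the robot touching nothing.
Of frame_1, frame_2, frame_3 only 2 to 3 are there at a start; the rules pass over those that are not, and their reading is None.
Of left_1, right_1, left_2, right_2, left_3, right_3 only 5 to 6 are there at a start; the rules pass over those that are not, and their reading is None.
At some moment in a run one of left_1, right_1, left_2, right_2, left_3, right_3 may be knocked a few centimetres aside while the robot is not near it.
It also fails if it takes over 210 s, if anything falls off the work surface, if the arm or the gripper's body presses on something with over 40 N, if the wrist force passes 120 N, or if a joint passes its speed limit or range.

### The arm

A 6-joint arm with a two-finger parallel gripper is mounted at the origin on the work surface. World frame = base frame: x ahead of the robot, y to its left, z up, the work surface at z = 0. Lengths are in mm, angles in rad, forces in N, time in s.
With the tool pointing down it reaches from about 275 to 825 mm from the base axis. Payload 4.9 kg.
Tool frame: the origin (TCP) lies midway between the tips of the shut fingers; the grasp point (between the pads) lies 19 mm behind it (env.tcp_to_grasp is the z of the grasp point in the tool frame, in mm); z points along the fingers, y is the line along which they close (so a half turn about z gives the same grasp; the last joint's range is limited). The gripper opens to 85 mm and grips with 20 to 120 N. Pads are 22 mm wide; open, the fingers measure 114 mm over their backs; the gripper's body (76 mm by 85 mm) begins 54 mm behind the grasp point. The pads swing forward as they close: fully open they stand 13 mm farther back than shut.
Start: joints at [0.994, 0.326, -0.193, 1.052, 0, 1.437], TCP at [235.656, 496.976, 231.281] pointing down, gripper open.
Joint ranges: [-2.65, 2.65], [-0.97, 1.79], [-1.3, 1.35], [-1.93, 2.1], [-1.47, 1.37], [-3.14, 3.14]. Speed limits (rad/s): [2.57, 2.57, 3.14, 3.14, 3.14, 3.14].

### API

Orientations are given as a unit quaternion [w, x, y, z].
In Python, from rig import env, vision, sign_off, models gives the robot as it stands.
- The arm moves only by the tool play_rows, never from a script. Its argument "moves" is a list of rows, each an object of numbers: "jaw": the closure, from 0 (fully open) to 1 (shut); "tx", "ty", "tz": the shift along the tool's x, y, z in cm; "spin": the turn about the tool's z in rad. In form: [{"jaw": .., "tx": .., "ty": .., "tz": .., "spin": ..}, ...]. A call has 1 to 12 rows; each row is the pose to reach, as a shift and turn from the pose commanded when the call began, along the tool's axes at that moment; what a row does not reach only later rows make up. A row lasts 1/12 s, in which the tool goes at most 41.7 mm and 7.16 degrees, less where a joint would pass 70% of its speed; a pose out of reach is approached as far as the arm can. A call with a gripper value outside its range is refused whole. The fingers move at their own pace and stop on an object; the grip force is fixed at half the most. Time passes only in rows, so rows that repeat a pose let the fingers close. It gives the time, the measured TCP pose, the force, the opening and the grip force at its end, in the units of the state.
- env.state(): the state, without advancing time (a new reading comes with each control period).
- vision.snapshot(name): name is "scene" or "top" or "wrist"; returns a dict with "pixels" (480x640x3 uint8, blue, green, red), "vertical_fov" (degrees; the focal length in pixels is half the picture's height over the tangent of half this angle, whatever the lens; pixels are square), "cx", "cy" (the principal point, pixels), "position" and "attitude" of the camera in the world; the wrist camera has in their place "T_tool_cam" (4x4, takes a point from camera to tool coordinates, whose origin is the TCP and whose axes are the flange's). Camera axes: x right, y down, z forward; pixel columns grow to the right and rows downward; lengths in mm; the calibration is good to about 2 mm. A picture is of the moment at which its call begins: read the wrist's pose just before it. There is no depth.
- sign_off(): hands the job in; it is judged then, once.
Trained networks look in the newest picture that a camera, given by its name, has taken for a name from the list of things; names that differ only in an ending like _2 or _b are one class to them, and where a whole thing is asked for, a point or a joint stands for the part that bears it (a point fixed in the world has none). Each returns a list of dicts, best first, with "score" (0 to 1); they miss things now and then, are a little off and sometimes report something else, mostly with a low value. They report only what shows in the picture. A call takes as long as a camera call. They do not tell look-alikes from the thing itself.
- models.boxes_of(target, camera): "pixel" ([row, column] in pixels, amid what is visible of it).
- models.outline_of(target, camera): "mask" (480x640 bool, what is visible of it) and "pixel" ([row, column] in pixels, amid what is visible of it).
The state is a dict: "time": time; "qpos": joint angles; "joint_velocities": joint speeds; "tau": joint torques, N m; "eef_pos": TCP position; "tcp_rot": TCP orientation; "wrist_force": force on the tool from outside, world axes, zero at the start; "torque": the same for the moment, N m; "finger_gap": finger opening in mm; "grasp_force": force on a finger pad.
Only numpy, scipy, OpenCV 4.12 (cv2) and the standard library are available. Lean on these libraries where they do the work, as an engineer would, in place of code of your own. Each camera call takes 0.05 s, during which the arm holds its last target. There are 200 camera calls.

## Working session

There is one attempt and no reset: what is moved stays moved. The work goes in short steps, Python scripts to look and compute and a tool call to move; the robot and the scene stay as the last step left them, time stands still between calls to the robot, and variables do not carry over. Pictures are saved under pics/ and viewed, at most 14 in all, crops included, and the job is handed in when it is done.

Besides the shell and the picture viewer there is one more tool, called after ">>>" in YAML: its name, and indented under it one key for each argument. play_rows: Moves the arm, as the interface text tells. Its arguments: {"type":"object","properties":{"moves":{"type":"array","items":{"type":"object","properties":{"jaw":{"type":"number"},"tx":{"type":"number"},"ty":{"type":"number"},"tz":{"type":"number"},"spin":{"type":"number"}}}}},"required":["moves"]}

```bash
ls; mkdir -p pics
python3 - <<'E'
from rig import env, vision, models
import cv2,numpy as np
print(env.state(), env.tcp_to_grasp)
for c in("top","scene"):
    s=vision.snapshot(c); cv2.imwrite(f"pics/{c}0.png",s["pixels"])
    print(c,{k:v for k,v in s.items() if k!="pixels"})
    for t in("frame_1","left_1","right_1","left_tray","right_tray","rail","mug","mouse","oximeter"):
        print(t,[(np.round(d["pixel"]).tolist(),round(d["score"],2)) for d in models.boxes_of(t,c)])
E
```

```text
pics
{'time': 0.0, 'qpos': array([ 9.93809051e-01,  3.26941756e-01, -1.93607985e-01,  1.05196050e+00,
       -2.23329248e-05,  1.43661861e+00]), 'joint_velocities': array([ 1.94516915e-03, -6.21202440e-04, -2.27678380e-05, -1.19607843e-03,
        1.98991591e-03, -3.69278256e-04]), 'tau': array([-6.82382251e-04, -4.43402803e+01,  2.62437379e+01,  1.54912274e-02,
       -2.12633017e-04, -1.47109768e-05]), 'eef_pos': array([235.32978348, 496.47063985, 230.4938212 ]), 'tcp_rot': array([-2.87869873e-04,  2.19600238e-01,  9.75589566e-01, -8.07236006e-04]), 'wrist_force': array([ 0.30911686,  0.52362646, -0.40503789]), 'torque': array([ 0.01711167, -0.02915158, -0.00897969]), 'grasp_force': 0.0, 'finger_gap': 85.37181018675291} -18.700000000000003
top {'vertical_fov': 48.256664193732284, 'cx': 327.79175987500753, 'cy': 240.3551090338619, 'position': array([ 316.22998013,   14.02597186, 1302.24309663]), 'attitude': array([-0.05958082,  0.71006163, -0.69897473,  0.06080237])}
frame_1 [([335.0, 465.0], 0.83), ([283.0, 371.0], 0.61), ([226.0, 473.0], 0.52)]
left_1 [([264.0, 233.0], 0.9), ([250
[... 454 characters left out ...]
y([1211.96057387, -330.0606622 , 1017.06244752]), 'attitude': array([-0.29788423,  0.79790739,  0.49328822, -0.17684885])}
frame_1 [([236.0, 160.0], 0.91), ([246.0, 262.0], 0.9)]
left_1 [([264.0, 212.0], 0.85), ([220.0, 373.0], 0.76), ([230.0, 317.0], 0.73), ([249.0, 336.0], 0.54)]
right_1 [([191.0, 393.0], 0.57), ([182.0, 362.0], 0.5)]
left_tray [([284.0, 394.0], 0.68), ([191.0, 391.0], 0.32)]
right_tray [([221.0, 444.0], 0.82), ([350.0, 307.0], 0.36)]
rail [([291.0, 176.0], 0.8)]
mug [([375.0, 184.0], 0.73), ([218.0, 449.0], 0.67)]
mouse [([193.0, 395.0], 0.61), ([351.0, 309.0], 0.58), ([220.0, 446.0], 0.52), ([275.0, 313.0], 0.28)]
oximeter [([275.0, 314.0], 0.68), ([247.0, 263.0], 0.44)]
```

Run:
```python
import cv2
a=cv2.imread("pics/top0.png"); cv2.imwrite("pics/topc.png",cv2.resize(a[110:400,130:530],(800,580),interpolation=cv2.INTER_CUBIC))
```

```text
(no output)
```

View pics/topc.png

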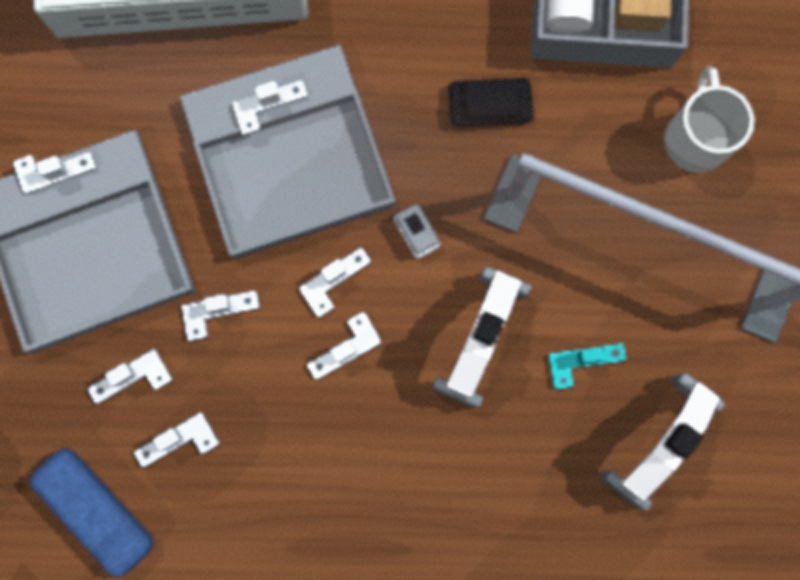

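View pics/scene0.png

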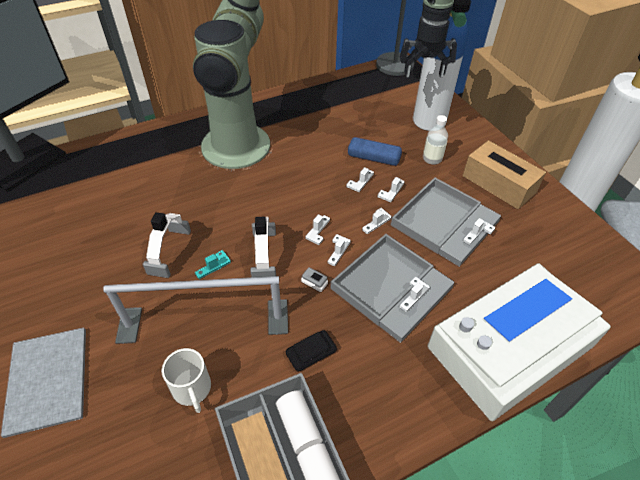

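Top crop (2x, offset 130,110) shows 2 frames with blocks at full-image (374,274) and (471,330), given as (column,row), and 5 white brackets:
- **Left-hand** (foot turns left, seen with the foot end pointing away): (297,250), (303,285) and (240,264).
- **Right-hand:** (195,298) and (219,329).

The turquoise piece at (422,292) is the look-alike, so I leave it. The tray at (275,198) carries a left-hand sample, and the one at (177,242) a right-hand one. The rail is at upper right.

```bash
cat > h.py <<'E'
import numpy as np, cv2, itertools
from scipy.optimize import minimize
from scipy.spatial.transform import Rotation as Ro
from rig import env, vision, models
def box(x0,x1,y0,y1,z0,z1): return np.array(list(itertools.product((x0,x1),(y0,y1),(z0,z1))),float)
def slope(s): return np.array([[s*a,y,z] for a,z in((30,95),(30,101),(65,44),(79,44),(73,60)) for y in(-15,15)],float)
def br(s): return [box(-45,45,-10,10,0,10),box(23,45,*sorted((-10*s,32*s)),0,10),box(-13,13,-8,8,10,44)]
P={'left':br(1),'right':br(-1),
 'frame':[box(-30,30,-15,15,95,101),slope(1),slope(-1),box(65,79,-30,30,0,44),box(-79,-65,-30,30,0,44),box(-16,16,-13,13,101,135)],
 'tray':[box(-75,75,-105,105,0,30),box(75,139,-105,105,0,24)],
 'rail':[box(-8,8,-170,170,142,158),box(-9,9,-179,-161,0,150),box(-9,9,161,179,0,150),box(-45,45,-192,-147,0,8),box(-45,45,147,192,0,8)]}
class Cam:
    def __init__(s,name):
        st=env.state(); d=vision.snapshot(name); s.name=name; s.img=d['pixels']
        s.f=240/np.tan(np.radians(d['vertical_fov']/2)); s.c=np.array([d['cx'],d['cy']])
        if name=='wrist':
            T=np.eye(4); T[:3,:3]=Ro.from_quat(st['tcp_rot'],scalar_first=True).as_matrix(); T[:3,3]=st['eef_pos']; T=T@np.array(d['T_tool_cam']); s.R,s.p=T[:3,:3],T[:3,3]
        else: s.R=Ro.from_quat(d['attitude'],scalar_first=True).as_matrix(); s.p=np.array(d['position'])
    def proj(s,X): c=(X-s.p)@s.R; return c[:,:2]/c[:,2:]*s.f+s.c
    def back(s,rc,z): r=s.R@np.array([(rc[1]-s.c[0])/s.f,(rc[0]-s.c[1])/s.f,1]); return (s.p+r*(z-s.p[2])/r[2])[:2]
    def sil(s,kind,q,z=0):
        m=np.zeros((480,640),np.uint8); c,n=np.cos(q[2]),np.sin(q[2])
        for b in P[kind]:
            X=b@np.array([[c,n,0],[-n,c,0],[0,0,1]])+[q[0],q[1],z]
            h=cv2.convexHull(s.proj(X).astype(np.float32)); cv2.fillConvexPoly(m,np.round(h*16).astype(np.int32),1,shift=4)
        return m>0
def iou(a,b): return (a&b).sum()/max(1,(a|b).sum())
def fit(kind,views,x0,yaws,z=0):
    """views: list of (cam,mask)"""
    B=[(c,cv2.GaussianBlur(m.astype(np.float32),(0,0),1)) for c,m in views]
    def L(q):
        q=[q[0]*10+x0[0],q[1]*10+x0[1],q[2]]; t=0
        for c,m in B:
            g=cv2.GaussianBlur(c.sil(kind,q,z).astype(np.float32),(0,0),1); t+=((g-m)**2).sum()/m.sum()
        return t/len(B)
    best=min((minimize(L,[0,0,y],method='Nelder-Mead',options=dict(initial_simplex=[[0,0,y],[2,0,y],[0,2,y],[0,0,y+.25]],maxiter=40)) for y in yaws),key=lambda r:r.fun)
    q=best.x; r=minimize(L,q,method='Nelder-Mead',options=dict(initial_simplex=[q,q+[.4,0,0],q+[0,.4,0],q+[0,0,.08]],xatol=.01,fatol=1e-5,maxiter=150))
    return np.array([r.x[0]*10+x0[0],r.x[1]*10+x0[1],r.x[2]]),r.fun
def go(x,y,z,yaw=None):
    """numbers for a move to TCP x,y,z with closing axis at world angle yaw (mod pi)"""
    s=env.state(); R=Ro.from_quat(s['tcp_rot'],scalar_first=True).as_matrix()
    d=R.T@(np.array([x,y,z])-s['eef_pos'])/10; a=np.arctan2(R[1,1],R[0,1]); sp=0
    if yaw is not None: sp=-((yaw-a+np.pi/2)%np.pi-np.pi/2)
    print('tx %.2f ty %.2f tz %.2f spin %.3f (alt %.3f)'%(*d,sp,sp-np.sign(sp)*np.pi),'q1 %.2f q6 %.2f closeang %.3f'%(s['qpos'][0],s['qpos'][5],a))
E
cat > fitall.py <<'E'
from h import *
import json
T,S=Cam('top'),Cam('scene'); out={}
todo=dict(A=('left',(250,297)),B=('left',(285,303)),C=('left',(264,240)),D=('right',(298,195)),E=('right',(329,219)),F=('frame',(274,374)),G=('frame',(330,471)),LT=('tray',(198,275)),RT=('tray',(242,177)),RL=('rail',(240,465)))
hz=dict(left=20,right=20,frame=100,tray=5,rail=150)
M={}
for c in(T,S):
    for k,names in dict(bk=('left_1','right_1'),frame=('frame_1',),tray=('left_tray','right_tray'),rail=('rail',)).items():
        M[c.name,k]=[d['mask'] for n in names for d in models.outline_of(n,c.name)]
for n,(k,rc) in todo.items():
    kk='bk' if k in('left','right') else k; x0=T.back(rc,hz[k]); v=[]
    cand=[m for m in M['top',kk] if np.hypot(*(np.argwhere(m).mean(0)-rc))<(30 if kk in('tray','rail') else 14)]
    if not cand: print(n,'no top mask'); continue
    m=max(cand,key=lambda m:m.sum()); yaws=np.arange(0,6.28,.52) if kk in('bk',) else np.arange(0,3.1,.4) if k!='tray' else [0,.3]
    q,e=fit(k,[(T,m)],x0,yaws); s=S.sil(k,q); v=[(T,m)]
    c2=[(iou(s,a),i) for i,a in enumerate(M['scene',kk])]; b=max(c2) if c2 else (0,0)
    q2,e2=(fit(k,[(T,m),(S,M['scene',kk][b[1]])],q[:2],[q[2]]) if b[0]>.3 else (q,e))
    print(n,k,'top',np.round(q,2),round(e,3),'sceneIoU %.2f'%b[0],'joint',np.round(q2,2),round(e2,3)); out[n]=q2.tolist()
json.dump(out,open('poses.json','w'))
im=T.img.copy()
for n,q in out.items():
    cs,_=cv2.findContours(T.sil(todo[n][0],q).astype(np.uint8),0,2); cv2.drawContours(im,cs,-1,(0,0,255),1)
im2=S.img.copy()
for n,q in out.items():
    cs,_=cv2.findContours(S.sil(todo[n][0],q).astype(np.uint8),0,2); cv2.drawContours(im2,cs,-1,(0,0,255),1)
cv2.imwrite('pics/ov1.png',np.vstack([cv2.resize(im[110:380,130:530],(711,480))[:,:],])); cv2.imwrite('pics/ov1s.png',cv2.resize(im2[130:390,80:510],(794,480)))
E
python3 fitall.py
```

```text
A left top [521.27  89.99   2.17] 0.012 sceneIoU 0.80 joint [521.29  89.85   2.17] 0.04
B left top [425.29  76.19   5.25] 0.008 sceneIoU 0.85 joint [424.39  76.3    5.26] 0.02
C left top [479.88 227.98   1.77] 0.03 sceneIoU 0.89 joint [479.74 227.89   1.79] 0.028
D right top [393.61 338.05   5.27] 0.007 sceneIoU 0.88 joint [393.79 338.25   5.28] 0.016
E right top [318.78 277.97   5.26] 0.016 sceneIoU 0.84 joint [318.76 279.81   5.27] 0.023
F frame top [445.38 -88.54   2.73] 0.096 sceneIoU 0.80 joint [445.37 -88.53   2.73] 0.113
G frame top [ 327.22 -302.73    2.51] 0.069 sceneIoU 0.78 joint [ 325.83 -301.62    2.48] 0.089
LT tray top [6.4528e+02 1.4044e+02 3.4000e-01] 0.011 sceneIoU 0.97 joint [6.4463e+02 1.4260e+02 3.4000e-01] 0.008
RT tray top [5.2873e+02 3.8499e+02 3.8000e-01] 0.008 sceneIoU 0.97 joint [5.2833e+02 3.8571e+02 3.9000e-01] 0.006
RL rail top [ 561.02 -287.21    2.75] 0.114 sceneIoU 0.75 joint [ 561.05 -286.97    2.75] 0.135
```

View pics/ov1.png

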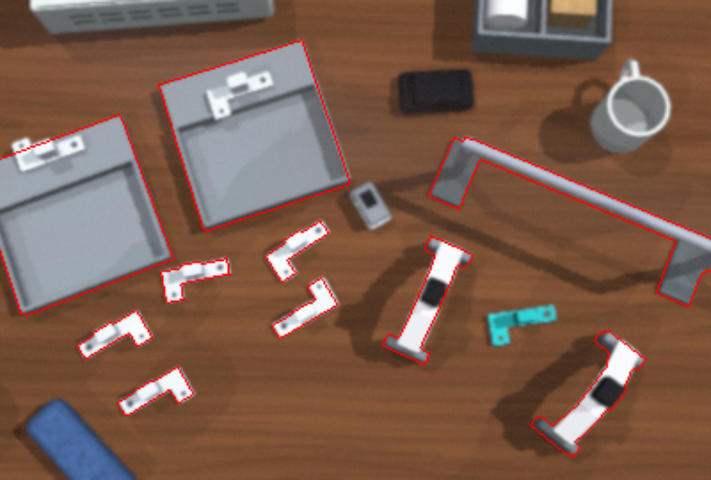

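Run:
```python
from h import *
import json
q=json.load(open('poses.json'))
for n in 'DG': print(n,q[n])
x,y,a=q['D']; go(x,y,150,a+np.pi/2)
print(env.state()['qpos'][5])
```

```text
D [393.7895098402814, 338.2481790169133, 5.276037068736416]
G [325.83166177781754, -301.6236645659643, 2.48311549023294]
tx -21.09 ty -7.56 tz 8.13 spin 0.564 (alt -2.577) q1 0.99 q6 1.44 closeang 1.128
1.436610345475515
```

>>> play_rows:
  moves:
    - {"jaw": 0,"tx": -4,"ty": -1.5,"tz": 1,"spin": 0.11}
    - {"jaw": 0,"tx": -8,"ty": -3,"tz": 2,"spin": 0.22}
    - {"jaw": 0,"tx": -12,"ty": -4.5,"tz": 4,"spin": 0.34}
    - {"jaw": 0,"tx": -15.5,"ty": -5.5,"tz": 6,"spin": 0.45}
    - {"jaw": 0,"tx": -19,"ty": -6.8,"tz": 8,"spin": 0.564}
    - {"jaw": 0,"tx": -21.1,"ty": -7.56,"tz": 10,"spin": 0.564}
    - {"jaw": 0,"tx": -21.1,"ty": -7.56,"tz": 12,"spin": 0.564}
    - {"jaw": 0,"tx": -21.1,"ty": -7.56,"tz": 12,"spin": 0.564}
    - {"jaw": 0,"tx": -21.1,"ty": -7.56,"tz": 12,"spin": 0.564}

```text
time: 2.45
eef_pos: [393.2, 337.6, 110.7]
tcp_rot: [-0.001, 0.483, 0.876, -0.001]
wrist_force: [0.2, -0.3, -0.2]
finger_gap: 85.3
grasp_force: 0.0
```

Run:
```python
from h import *
import json
q=json.load(open('poses.json')); x,y,a=q['D']; go(x,y,13,a+np.pi/2)
W=Cam('wrist'); 
ms=models.outline_of('right_1','wrist'); s=W.sil('right',(x,y,a)); print([(d['pixel'],d['score'],iou(s,d['mask'])) for d in ms])
if ms:
    m=max(ms,key=lambda d:iou(s,d['mask']))['mask']; print(fit('right',[(W,m)],(x,y),[a]))
im=W.img.copy(); cs,_=cv2.findContours(s.astype(np.uint8),0,2); cv2.drawContours(im,cs,-1,(0,0,255),1); cv2.imwrite('pics/w1.png',im)
```

```text
tx 0.02 ty 0.12 tz 9.77 spin -0.000 (alt 3.141) q1 0.57 q6 1.57 closeang 0.563
[([266.8, 173.4], 0.93, np.float64(0.0)), ([251.9, 315.3], 0.9, np.float64(0.7738828359387336))]
(array([390.58232005, 337.91661472,   5.27970404]), np.float64(0.013020221143960953))
```

View pics/w1.png

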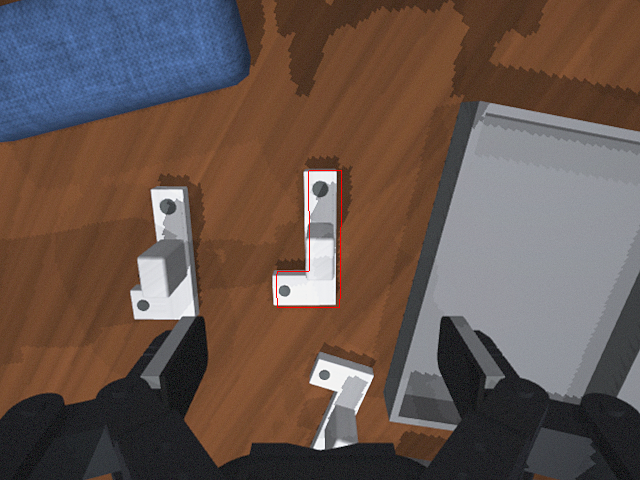

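>>> play_rows:
  moves:
    - {"jaw": 0.4,"tx": 0,"ty": 0.1,"tz": 2}
    - {"jaw": 0.4,"tx": 0,"ty": 0.1,"tz": 5}
    - {"jaw": 0.4,"tx": 0,"ty": 0.1,"tz": 8}
    - {"jaw": 0.4,"tx": 0,"ty": 0.1,"tz": 9.7}
    - {"jaw": 0.4,"tx": 0,"ty": 0.1,"tz": 9.7}
    - {"jaw": 1,"tx": 0,"ty": 0.1,"tz": 9.7}
    - {"jaw": 1,"tx": 0,"ty": 0.1,"tz": 9.7}
    - {"jaw": 1,"tx": 0,"ty": 0.1,"tz": 9.7}
    - {"jaw": 1,"tx": 0,"ty": 0.1,"tz": 9.7}
    - {"jaw": 1,"tx": 0,"ty": 0.1,"tz": 9.7}
    - {"jaw": 1,"tx": 0,"ty": 0.1,"tz": 6}
    - {"jaw": 1,"tx": 0,"ty": 0.1,"tz": 2}

```text
invalid input at $.moves[0]: expected keys jaw, tx, ty, tz, spin
```

Run:
```python
from h import *
import json
q=json.load(open('poses.json'))
def slot(t,ys):
    x,y,a=q[t]; return [(round(x-np.sin(a)*v,1),round(y+np.cos(a)*v,1),round(a,3)) for v in ys]
print('RT',slot('RT',(45,-35)),'LT',slot('LT',(58,-2,-62)))
x,y,a=slot('RT',(45,))[0]; go(x,y,110,a+np.pi/2); print(env.state()['finger_gap'],env.state()['eef_pos'])
```

```text
RT [(np.float64(511.2), np.float64(427.3), 0.39), (np.float64(541.6), np.float64(353.3), 0.39)] LT [(np.float64(625.4), np.float64(197.3), 0.337), (np.float64(645.3), np.float64(140.7), 0.337), (np.float64(665.2), np.float64(84.1), 0.337)]
tx 1.16 ty 14.61 tz 0.26 spin -1.396 (alt 1.746) q1 0.57 q6 1.57 closeang 0.565
85.68127162383787 [394.04400794 339.23732591 112.43610349]
```

>>> play_rows:
  moves:
    - {"jaw": 0.4,"tx": 0,"ty": -0.1,"tz": 2,"spin": 0}
    - {"jaw": 0.4,"tx": 0,"ty": -0.1,"tz": 5,"spin": 0}
    - {"jaw": 0.4,"tx": 0,"ty": -0.1,"tz": 8,"spin": 0}
    - {"jaw": 0.4,"tx": 0,"ty": -0.1,"tz": 9.8,"spin": 0}
    - {"jaw": 0.4,"tx": 0,"ty": -0.1,"tz": 9.8,"spin": 0}
    - {"jaw": 1,"tx": 0,"ty": -0.1,"tz": 9.8,"spin": 0}
    - {"jaw": 1,"tx": 0,"ty": -0.1,"tz": 9.8,"spin": 0}
    - {"jaw": 1,"tx": 0,"ty": -0.1,"tz": 9.8,"spin": 0}
    - {"jaw": 1,"tx": 0,"ty": -0.1,"tz": 9.8,"spin": 0}
    - {"jaw": 1,"tx": 0,"ty": -0.1,"tz": 9.8,"spin": 0}
    - {"jaw": 1,"tx": 0,"ty": -0.1,"tz": 6,"spin": 0}
    - {"jaw": 1,"tx": 0,"ty": -0.1,"tz": 1,"spin": 0}

```text
time: 3.55
eef_pos: [391.1, 336.4, 92.4]
tcp_rot: [-0.001, 0.482, 0.876, -0.002]
wrist_force: [0.6, 0.6, 0.1]
finger_gap: 14.9
grasp_force: 58.8
```

Run:
```python
from h import *
go(511,427.3,110,.39+np.pi/2)
```

```text
tx 1.27 ty 14.98 tz -1.84 spin -1.397 (alt 1.745) q1 0.57 q6 1.57 closeang 0.564
```

>>> play_rows:
  moves:
    - {"jaw": 1,"tx": 0,"ty": 0.5,"tz": -1,"spin": -0.12}
    - {"jaw": 1,"tx": 0,"ty": 2,"tz": -1.5,"spin": -0.24}
    - {"jaw": 1,"tx": 0.2,"ty": 4,"tz": -1.5,"spin": -0.36}
    - {"jaw": 1,"tx": 0.4,"ty": 6,"tz": -1.5,"spin": -0.48}
    - {"jaw": 1,"tx": 0.6,"ty": 8,"tz": -1.5,"spin": -0.6}
    - {"jaw": 1,"tx": 0.8,"ty": 10,"tz": -1.5,"spin": -0.72}
    - {"jaw": 1,"tx": 1,"ty": 12,"tz": -1.5,"spin": -0.84}
    - {"jaw": 1,"tx": 1.2,"ty": 14,"tz": -1.5,"spin": -0.96}
    - {"jaw": 1,"tx": 1.27,"ty": 15,"tz": -1.5,"spin": -1.08}
    - {"jaw": 1,"tx": 1.27,"ty": 15,"tz": -1.5,"spin": -1.2}
    - {"jaw": 1,"tx": 1.27,"ty": 15,"tz": -1.5,"spin": -1.32}
    - {"jaw": 1,"tx": 1.27,"ty": 15,"tz": -1.5,"spin": -1.4}

```text
time: 4.55
eef_pos: [513.4, 428.9, 108.8]
tcp_rot: [0.0, -0.198, 0.98, 0.0]
wrist_force: [-0.8, 0.0, -1.5]
finger_gap: 15.4
grasp_force: 58.9
```

>>> play_rows:
  moves:
    - {"jaw": 1,"tx": 0,"ty": 0,"tz": 0,"spin": 0}
    - {"jaw": 1,"tx": 0,"ty": 0,"tz": 0,"spin": 0}
    - {"jaw": 1,"tx": 0,"ty": 0,"tz": 0,"spin": 0}

```text
time: 4.8
eef_pos: [513.2, 428.7, 108.5]
tcp_rot: [0.0, -0.194, 0.981, 0.0]
wrist_force: [-0.1, -0.1, -1.2]
finger_gap: 15.1
grasp_force: 58.9
```

Run:
```python
from h import *
go(511,427.3,19.5,.39+np.pi/2)
```

```text
tx 0.26 ty -0.05 tz 8.90 spin 0.001 (alt -3.140) q1 0.59 q6 0.19 closeang 1.962
```

>>> play_rows:
  moves:
    - {"jaw": 1,"tx": 0.2,"ty": 0,"tz": 3,"spin": 0}
    - {"jaw": 1,"tx": 0.2,"ty": 0,"tz": 6,"spin": 0}
    - {"jaw": 1,"tx": 0.2,"ty": 0,"tz": 8,"spin": 0}
    - {"jaw": 1,"tx": 0.2,"ty": 0,"tz": 8.9,"spin": 0}
    - {"jaw": 1,"tx": 0.2,"ty": 0,"tz": 8.9,"spin": 0}
    - {"jaw": 1,"tx": 0.2,"ty": 0,"tz": 8.9,"spin": 0}
    - {"jaw": 0.6,"tx": 0.2,"ty": 0,"tz": 8.9,"spin": 0}
    - {"jaw": 0.6,"tx": 0.2,"ty": 0,"tz": 8.9,"spin": 0}
    - {"jaw": 0.6,"tx": 0.2,"ty": 0,"tz": 8.9,"spin": 0}
    - {"jaw": 0.6,"tx": 0.2,"ty": 0,"tz": 6,"spin": 0}
    - {"jaw": 0.6,"tx": 0.2,"ty": 0,"tz": 2,"spin": 0}
    - {"jaw": 0.6,"tx": 0.2,"ty": 0,"tz": -2,"spin": 0}

```text
time: 5.8
eef_pos: [510.1, 427.1, 127.7]
tcp_rot: [-0.002, -0.195, 0.981, -0.001]
wrist_force: [0.2, 0.7, 0.4]
finger_gap: 34.0
grasp_force: 0.0
```

```bash
cat > chk.py <<'E'
# re-fit one thing: chk.py name kind x y yaw z  -> updated pose from top+scene
from h import *
import sys
def look(kind,x,y,a,z=0,cams=('top','scene'),cls=None):
    v=[]
    for n in cams:
        c=Cam(n); s=c.sil(kind,(x,y,a),z); s=cv2.dilate(s.astype(np.uint8),np.ones((15,15)))>0
        ms=models.outline_of(cls or kind+'_1',n)
        k=[((s&d['mask']).sum()/d['mask'].sum(),d['score'],i) for i,d in enumerate(ms)]; k=max(k) if k else (0,0,0)
        if k[0]>.5: v.append((c,ms[k[2]]['mask']))
    if not v: print(kind,'not seen'); return None
    q,e=fit(kind,v,(x,y),[a],z); print(kind,len(v),'views',np.round(q,2),round(e,3)); return q
E
python3 - <<'E'
from chk import *
look('right',511,427,.39+np.pi,5); look('right',511,427,.39,5)
q=look('right',318.8,279.8,5.27); q=(318.8,279.8,5.27) if q is None else q
go(q[0],q[1],110,q[2]+np.pi/2)
E
```

```text
right 1 views [516.38 428.27   3.43] 0.179
right 2 views [5.1375e+02 4.2901e+02 3.7000e-01] 0.076
right 2 views [318.82 279.75   5.27] 0.106
tx 23.39 ty -6.30 tz 1.72 spin 1.405 (alt -1.737) q1 0.59 q6 0.19 closeang 1.964
```

>>> play_rows:
  moves:
    - {"jaw": 0.4,"tx": 2,"ty": -0.5,"tz": 0,"spin": 0.12}
    - {"jaw": 0.4,"tx": 5,"ty": -1.5,"tz": 0,"spin": 0.24}
    - {"jaw": 0.4,"tx": 8,"ty": -2.5,"tz": 0,"spin": 0.36}
    - {"jaw": 0.4,"tx": 11,"ty": -3,"tz": 0,"spin": 0.48}
    - {"jaw": 0.4,"tx": 14,"ty": -4,"tz": 0,"spin": 0.6}
    - {"jaw": 0.4,"tx": 17,"ty": -5,"tz": 0,"spin": 0.72}
    - {"jaw": 0.4,"tx": 20,"ty": -5.8,"tz": 0.5,"spin": 0.84}
    - {"jaw": 0.4,"tx": 22,"ty": -6.3,"tz": 1,"spin": 0.96}
    - {"jaw": 0.4,"tx": 23.4,"ty": -6.3,"tz": 1.7,"spin": 1.08}
    - {"jaw": 0.4,"tx": 23.4,"ty": -6.3,"tz": 1.7,"spin": 1.2}
    - {"jaw": 0.4,"tx": 23.4,"ty": -6.3,"tz": 1.7,"spin": 1.32}
    - {"jaw": 0.4,"tx": 23.4,"ty": -6.3,"tz": 1.7,"spin": 1.405}

```text
time: 7.4
eef_pos: [318.9, 279.8, 110.9]
tcp_rot: [-0.0, 0.487, 0.873, -0.0]
wrist_force: [-0.6, 0.3, -0.7]
finger_gap: 51.4
grasp_force: 0.0
```

>>> play_rows:
  moves:
    - {"jaw": 0.4,"tx": 0,"ty": 0,"tz": 0,"spin": 0}
    - {"jaw": 0.4,"tx": 0,"ty": 0,"tz": 0,"spin": 0}

```text
time: 7.57
eef_pos: [319.2, 280.0, 110.9]
tcp_rot: [-0.0, 0.484, 0.875, -0.0]
wrist_force: [0.1, 0.2, 0.3]
finger_gap: 51.3
grasp_force: 0.0
```

Run:
```python
from chk import *
go(318.8,279.8,13.5,5.27+np.pi/2)
q=look('right',318.8,279.8,5.27,0,('wrist',))
if q is not None: go(q[0],q[1],13.5,q[2]+np.pi/2)
```

```text
tx 0.00 ty -0.04 tz 9.74 spin 0.004 (alt -3.138) q1 0.55 q6 1.56 closeang 0.561
right 1 views [316.83 277.58   5.26] 0.023
tx -0.08 ty -0.33 tz 9.74 spin 0.009 (alt -3.132) q1 0.55 q6 1.56 closeang 0.561
```

>>> play_rows:
  moves:
    - {"jaw": 0.4,"tx": 0,"ty": -0.2,"tz": 3,"spin": 0}
    - {"jaw": 0.4,"tx": 0,"ty": -0.2,"tz": 6,"spin": 0}
    - {"jaw": 0.4,"tx": 0,"ty": -0.2,"tz": 9,"spin": 0}
    - {"jaw": 0.4,"tx": 0,"ty": -0.2,"tz": 9.75,"spin": 0}
    - {"jaw": 0.7,"tx": 0,"ty": -0.2,"tz": 9.75,"spin": 0}
    - {"jaw": 1,"tx": 0,"ty": -0.2,"tz": 9.75,"spin": 0}
    - {"jaw": 1,"tx": 0,"ty": -0.2,"tz": 9.75,"spin": 0}
    - {"jaw": 1,"tx": 0,"ty": -0.2,"tz": 9.75,"spin": 0}
    - {"jaw": 1,"tx": 0,"ty": -0.2,"tz": 9.75,"spin": 0}
    - {"jaw": 1,"tx": 0,"ty": -0.2,"tz": 6,"spin": 0}
    - {"jaw": 1,"tx": 0,"ty": -0.2,"tz": 2,"spin": 0}
    - {"jaw": 1,"tx": 0,"ty": -0.2,"tz": -1,"spin": 0}

```text
time: 8.67
eef_pos: [317.7, 279.1, 123.7]
tcp_rot: [0.0, 0.485, 0.875, 0.001]
wrist_force: [2.1, 1.5, -0.7]
finger_gap: 15.4
grasp_force: 59.5
```

Run:
```python
from chk import *
go(541.6,353.3,115,.39+np.pi/2)
```

```text
tx -5.59 ty 22.91 tz 0.89 spin -1.402 (alt 1.740) q1 0.55 q6 1.56 closeang 0.559
```

>>> play_rows:
  moves:
    - {"jaw": 1,"tx": -0.5,"ty": 2,"tz": 0,"spin": -0.12}
    - {"jaw": 1,"tx": -1,"ty": 4,"tz": 0,"spin": -0.24}
    - {"jaw": 1,"tx": -1.5,"ty": 7,"tz": 0,"spin": -0.36}
    - {"jaw": 1,"tx": -2.5,"ty": 10,"tz": 0,"spin": -0.48}
    - {"jaw": 1,"tx": -3,"ty": 13,"tz": 0,"spin": -0.6}
    - {"jaw": 1,"tx": -4,"ty": 16,"tz": 0,"spin": -0.72}
    - {"jaw": 1,"tx": -4.6,"ty": 19,"tz": 0,"spin": -0.84}
    - {"jaw": 1,"tx": -5.2,"ty": 21,"tz": 0,"spin": -0.96}
    - {"jaw": 1,"tx": -5.6,"ty": 22.9,"tz": 0.5,"spin": -1.08}
    - {"jaw": 1,"tx": -5.6,"ty": 22.9,"tz": 0.9,"spin": -1.2}
    - {"jaw": 1,"tx": -5.6,"ty": 22.9,"tz": 0.9,"spin": -1.32}
    - {"jaw": 1,"tx": -5.6,"ty": 22.9,"tz": 0.9,"spin": -1.4}

```text
time: 9.67
eef_pos: [541.4, 352.9, 112.0]
tcp_rot: [-0.0, -0.195, 0.981, -0.0]
wrist_force: [-0.2, 0.5, -0.7]
finger_gap: 15.4
grasp_force: 59.6
```

>>> play_rows:
  moves:
    - {"jaw": 1,"tx": 0,"ty": 0,"tz": 0,"spin": 0}
    - {"jaw": 1,"tx": 0,"ty": 0,"tz": 0,"spin": 0}

```text
time: 9.83
eef_pos: [541.4, 353.0, 112.5]
tcp_rot: [0.0, -0.192, 0.981, 0.0]
wrist_force: [0.7, 1.2, -0.4]
finger_gap: 15.1
grasp_force: 59.6
```

Run:
```python
from chk import *
go(541.6,353.3,19.5,.39+np.pi/2)
```

```text
tx -0.02 ty 0.02 tz 9.30 spin -0.004 (alt 3.138) q1 0.46 q6 0.08 closeang 1.957
```

Precise enough now; the settle call can be dropped from here on.

>>> play_rows:
  moves:
    - {"jaw": 1,"tx": 0,"ty": 0,"tz": 3,"spin": 0}
    - {"jaw": 1,"tx": 0,"ty": 0,"tz": 6,"spin": 0}
    - {"jaw": 1,"tx": 0,"ty": 0,"tz": 8.5,"spin": 0}
    - {"jaw": 1,"tx": 0,"ty": 0,"tz": 9.3,"spin": 0}
    - {"jaw": 1,"tx": 0,"ty": 0,"tz": 9.3,"spin": 0}
    - {"jaw": 1,"tx": 0,"ty": 0,"tz": 9.3,"spin": 0}
    - {"jaw": 0.6,"tx": 0,"ty": 0,"tz": 9.3,"spin": 0}
    - {"jaw": 0.6,"tx": 0,"ty": 0,"tz": 9.3,"spin": 0}
    - {"jaw": 0.6,"tx": 0,"ty": 0,"tz": 9.3,"spin": 0}
    - {"jaw": 0.6,"tx": 0,"ty": 0,"tz": 6,"spin": 0}
    - {"jaw": 0.6,"tx": 0,"ty": 0,"tz": 2,"spin": 0}
    - {"jaw": 0.6,"tx": 0,"ty": 0,"tz": -1,"spin": 0}

```text
time: 10.83
eef_pos: [541.5, 353.0, 124.0]
tcp_rot: [0.0, -0.193, 0.981, 0.0]
wrist_force: [0.7, 1.6, -0.1]
finger_gap: 33.9
grasp_force: 0.0
```

Run:
```python
from chk import *
look('right',541.6,353.3,.39,5)
q=look('left',479.7,227.9,1.79); q=(479.7,227.9,1.79) if q is None else q
go(q[0],q[1],110,q[2]+np.pi/2)
```

```text
right 2 views [5.4304e+02 3.5332e+02 4.2000e-01] 0.206
left 2 views [478.62 228.94   1.8 ] 0.05
tx 10.37 ty -9.09 tz 1.06 spin -1.415 (alt 1.727) q1 0.46 q6 0.08 closeang 1.959
```

>>> play_rows:
  moves:
    - {"jaw": 0.45,"tx": 1,"ty": -1,"tz": 0,"spin": -0.12}
    - {"jaw": 0.45,"tx": 2,"ty": -2,"tz": 0,"spin": -0.24}
    - {"jaw": 0.45,"tx": 3.5,"ty": -3.5,"tz": 0,"spin": -0.36}
    - {"jaw": 0.45,"tx": 5,"ty": -5,"tz": 0,"spin": -0.48}
    - {"jaw": 0.45,"tx": 7,"ty": -6.5,"tz": 0,"spin": -0.6}
    - {"jaw": 0.45,"tx": 9,"ty": -8,"tz": 0,"spin": -0.72}
    - {"jaw": 0.45,"tx": 10.4,"ty": -9.1,"tz": 0,"spin": -0.84}
    - {"jaw": 0.45,"tx": 10.4,"ty": -9.1,"tz": 0.5,"spin": -0.96}
    - {"jaw": 0.45,"tx": 10.4,"ty": -9.1,"tz": 1,"spin": -1.08}
    - {"jaw": 0.45,"tx": 10.4,"ty": -9.1,"tz": 1.1,"spin": -1.2}
    - {"jaw": 0.45,"tx": 10.4,"ty": -9.1,"tz": 1.1,"spin": -1.32}
    - {"jaw": 0.45,"tx": 10.4,"ty": -9.1,"tz": 1.1,"spin": -1.42}

```text
time: 12.23
eef_pos: [478.6, 228.9, 109.6]
tcp_rot: [0.001, 0.788, -0.616, -0.001]
wrist_force: [0.3, -0.1, -0.8]
finger_gap: 46.9
grasp_force: 0.0
```

>>> play_rows:
  moves:
    - {"jaw": 0.45,"tx": 0,"ty": 0,"tz": 0,"spin": 0}

```text
time: 12.32
eef_pos: [478.7, 229.0, 109.8]
tcp_rot: [0.001, 0.786, -0.618, -0.001]
wrist_force: [-0.5, -0.5, 0.1]
finger_gap: 47.0
grasp_force: 0.0
```

Run:
```python
from chk import *
go(479,228.4,13.5,1.795+np.pi/2)
q=look('left',479,228.4,1.8,0,('wrist',))
if q is not None: go(q[0],q[1],13.5,q[2]+np.pi/2)
```

```text
tx 0.07 ty -0.04 tz 9.63 spin 0.015 (alt -3.127) q1 0.31 q6 -1.50 closeang -2.903
left 1 views [476.87 226.49   1.79] 0.014
tx 0.21 ty 0.25 tz 9.66 spin 0.011 (alt -3.131) q1 0.31 q6 -1.50 closeang -2.907
```

>>> play_rows:
  moves:
    - {"jaw": 0.45,"tx": 0.15,"ty": 0.1,"tz": 3,"spin": 0.01}
    - {"jaw": 0.45,"tx": 0.15,"ty": 0.1,"tz": 6,"spin": 0.01}
    - {"jaw": 0.45,"tx": 0.15,"ty": 0.1,"tz": 9,"spin": 0.01}
    - {"jaw": 0.45,"tx": 0.15,"ty": 0.1,"tz": 9.65,"spin": 0.01}
    - {"jaw": 0.7,"tx": 0.15,"ty": 0.1,"tz": 9.65,"spin": 0.01}
    - {"jaw": 1,"tx": 0.15,"ty": 0.1,"tz": 9.65,"spin": 0.01}
    - {"jaw": 1,"tx": 0.15,"ty": 0.1,"tz": 9.65,"spin": 0.01}
    - {"jaw": 1,"tx": 0.15,"ty": 0.1,"tz": 9.65,"spin": 0.01}
    - {"jaw": 1,"tx": 0.15,"ty": 0.1,"tz": 9.65,"spin": 0.01}
    - {"jaw": 1,"tx": 0.15,"ty": 0.1,"tz": 6,"spin": 0.01}
    - {"jaw": 1,"tx": 0.15,"ty": 0.1,"tz": 2,"spin": 0.01}
    - {"jaw": 1,"tx": 0.15,"ty": 0.1,"tz": -1,"spin": 0.01}

```text
time: 13.42
eef_pos: [479.4, 227.8, 123.9]
tcp_rot: [-0.001, 0.783, -0.622, 0.001]
wrist_force: [0.9, -0.2, -1.2]
finger_gap: 15.3
grasp_force: 61.5
```

Run:
```python
from chk import *
go(625.4,197.3,115,.337+np.pi/2)
```

```text
tx 6.26 ty -13.54 tz 0.91 spin 1.461 (alt -1.681) q1 0.30 q6 -1.49 closeang -2.914
```

>>> play_rows:
  moves:
    - {"jaw": 1,"tx": 0.5,"ty": -1,"tz": 0,"spin": 0.12}
    - {"jaw": 1,"tx": 1,"ty": -2,"tz": 0,"spin": 0.24}
    - {"jaw": 1,"tx": 2,"ty": -4,"tz": 0,"spin": 0.36}
    - {"jaw": 1,"tx": 3,"ty": -6,"tz": 0,"spin": 0.48}
    - {"jaw": 1,"tx": 4,"ty": -8,"tz": 0,"spin": 0.6}
    - {"jaw": 1,"tx": 5,"ty": -10,"tz": 0,"spin": 0.73}
    - {"jaw": 1,"tx": 5.5,"ty": -12,"tz": 0,"spin": 0.85}
    - {"jaw": 1,"tx": 6.3,"ty": -13.5,"tz": 0,"spin": 0.98}
    - {"jaw": 1,"tx": 6.3,"ty": -13.5,"tz": 0.5,"spin": 1.1}
    - {"jaw": 1,"tx": 6.3,"ty": -13.5,"tz": 0.9,"spin": 1.22}
    - {"jaw": 1,"tx": 6.3,"ty": -13.5,"tz": 0.9,"spin": 1.34}
    - {"jaw": 1,"tx": 6.3,"ty": -13.5,"tz": 0.9,"spin": 1.46}

```text
time: 14.42
eef_pos: [624.6, 196.6, 112.3]
tcp_rot: [0.0, -0.165, 0.986, 0.0]
wrist_force: [0.1, -0.4, -0.7]
finger_gap: 15.0
grasp_force: 61.7
```

>>> play_rows:
  moves:
    - {"jaw": 1,"tx": 0,"ty": 0,"tz": 0,"spin": 0}

```text
time: 14.5
eef_pos: [624.8, 196.7, 112.6]
tcp_rot: [0.0, -0.167, 0.986, 0.0]
wrist_force: [0.2, 0.5, -0.8]
finger_gap: 15.0
grasp_force: 61.7
```

Run:
```python
from chk import *
go(625.4,197.3,19.5,.337+np.pi/2)
```

```text
tx -0.08 ty 0.04 tz 9.31 spin -0.001 (alt 3.141) q1 0.19 q6 -0.14 closeang 1.907
```

>>> play_rows:
  moves:
    - {"jaw": 1,"tx": 0,"ty": 0,"tz": 3,"spin": 0}
    - {"jaw": 1,"tx": 0,"ty": 0,"tz": 6,"spin": 0}
    - {"jaw": 1,"tx": 0,"ty": 0,"tz": 8.5,"spin": 0}
    - {"jaw": 1,"tx": 0,"ty": 0,"tz": 9.3,"spin": 0}
    - {"jaw": 1,"tx": 0,"ty": 0,"tz": 9.3,"spin": 0}
    - {"jaw": 1,"tx": 0,"ty": 0,"tz": 9.3,"spin": 0}
    - {"jaw": 0.6,"tx": 0,"ty": 0,"tz": 9.3,"spin": 0}
    - {"jaw": 0.6,"tx": 0,"ty": 0,"tz": 9.3,"spin": 0}
    - {"jaw": 0.6,"tx": 0,"ty": 0,"tz": 9.3,"spin": 0}
    - {"jaw": 0.6,"tx": 0,"ty": 0,"tz": 6,"spin": 0}
    - {"jaw": 0.6,"tx": 0,"ty": 0,"tz": 2,"spin": 0}
    - {"jaw": 0.6,"tx": 0,"ty": 0,"tz": -1,"spin": 0}

```text
time: 15.5
eef_pos: [624.9, 196.8, 123.9]
tcp_rot: [0.0, -0.169, 0.986, 0.0]
wrist_force: [1.4, 0.5, 0.2]
finger_gap: 34.0
grasp_force: 0.0
```

Run:
```python
from chk import *
look('left',625.4,197.3,.337,5)
q=look('left',521.3,89.9,2.17); q=(521.3,89.9,2.17) if q is None else q
go(q[0],q[1],110,q[2]+np.pi/2)
```

```text
left 2 views [6.2385e+02 1.9685e+02 3.2000e-01] 0.206
left 2 views [519.48  90.36   2.19] 0.023
tx 13.33 ty -6.56 tz 1.06 spin 1.293 (alt -1.848) q1 0.19 q6 -0.15 closeang 1.909
```

>>> play_rows:
  moves:
    - {"jaw": 0.45,"tx": 1,"ty": -0.5,"tz": 0,"spin": 0.12}
    - {"jaw": 0.45,"tx": 3,"ty": -1.5,"tz": 0,"spin": 0.24}
    - {"jaw": 0.45,"tx": 5,"ty": -2.5,"tz": 0,"spin": 0.36}
    - {"jaw": 0.45,"tx": 7,"ty": -3.5,"tz": 0,"spin": 0.48}
    - {"jaw": 0.45,"tx": 9,"ty": -4.5,"tz": 0,"spin": 0.6}
    - {"jaw": 0.45,"tx": 11,"ty": -5.5,"tz": 0,"spin": 0.72}
    - {"jaw": 0.45,"tx": 12.5,"ty": -6.2,"tz": 0,"spin": 0.84}
    - {"jaw": 0.45,"tx": 13.3,"ty": -6.6,"tz": 0.5,"spin": 0.96}
    - {"jaw": 0.45,"tx": 13.3,"ty": -6.6,"tz": 1.1,"spin": 1.08}
    - {"jaw": 0.45,"tx": 13.3,"ty": -6.6,"tz": 1.1,"spin": 1.2}
    - {"jaw": 0.45,"tx": 13.3,"ty": -6.6,"tz": 1.1,"spin": 1.29}
    - {"jaw": 0.45,"tx": 13.3,"ty": -6.6,"tz": 1.1,"spin": 1.29}

```text
time: 16.9
eef_pos: [520.1, 90.2, 109.8]
tcp_rot: [-0.001, 0.459, 0.889, -0.001]
wrist_force: [-0.9, -0.0, -0.9]
finger_gap: 47.2
grasp_force: 0.0
```

Run:
```python
from chk import *
go(520,90.2,13.5,2.19+np.pi/2)
q=look('left',520,90.2,2.19,0,('wrist',))
if q is not None: go(q[0],q[1],13.5,q[2]+np.pi/2)
```

```text
tx -0.00 ty 0.01 tz 9.63 spin -0.002 (alt 3.140) q1 0.03 q6 0.99 closeang 0.617
left 1 views [518.78  89.05   2.17] 0.01
tx -0.01 ty -0.20 tz 9.67 spin 0.025 (alt -3.116) q1 0.03 q6 0.98 closeang 0.621
```

>>> play_rows:
  moves:
    - {"jaw": 0.45,"tx": 0,"ty": -0.1,"tz": 3,"spin": 0.01}
    - {"jaw": 0.45,"tx": 0,"ty": -0.1,"tz": 6,"spin": 0.01}
    - {"jaw": 0.45,"tx": 0,"ty": -0.1,"tz": 9,"spin": 0.01}
    - {"jaw": 0.45,"tx": 0,"ty": -0.1,"tz": 9.65,"spin": 0.01}
    - {"jaw": 0.7,"tx": 0,"ty": -0.1,"tz": 9.65,"spin": 0.01}
    - {"jaw": 1,"tx": 0,"ty": -0.1,"tz": 9.65,"spin": 0.01}
    - {"jaw": 1,"tx": 0,"ty": -0.1,"tz": 9.65,"spin": 0.01}
    - {"jaw": 1,"tx": 0,"ty": -0.1,"tz": 9.65,"spin": 0.01}
    - {"jaw": 1,"tx": 0,"ty": -0.1,"tz": 9.65,"spin": 0.01}
    - {"jaw": 1,"tx": 0,"ty": -0.1,"tz": 6,"spin": 0.01}
    - {"jaw": 1,"tx": 0,"ty": -0.1,"tz": 2,"spin": 0.01}
    - {"jaw": 1,"tx": 0,"ty": -0.1,"tz": -1,"spin": 0.01}

```text
time: 18.0
eef_pos: [520.8, 89.8, 123.9]
tcp_rot: [0.001, 0.462, 0.887, 0.0]
wrist_force: [1.0, 0.2, -0.6]
finger_gap: 15.0
grasp_force: 61.5
```

Run:
```python
from chk import *
go(664.5,86,115,.337+np.pi/2)
```

```text
tx -8.54 ty 11.57 tz 0.91 spin -1.299 (alt 1.843) q1 0.03 q6 0.99 closeang 0.609
```

>>> play_rows:
  moves:
    - {"jaw": 1,"tx": -0.7,"ty": 1,"tz": 0,"spin": -0.12}
    - {"jaw": 1,"tx": -1.5,"ty": 2,"tz": 0,"spin": -0.24}
    - {"jaw": 1,"tx": -3,"ty": 4,"tz": 0,"spin": -0.36}
    - {"jaw": 1,"tx": -4.5,"ty": 6,"tz": 0,"spin": -0.48}
    - {"jaw": 1,"tx": -6,"ty": 8,"tz": 0,"spin": -0.6}
    - {"jaw": 1,"tx": -7.5,"ty": 10,"tz": 0,"spin": -0.72}
    - {"jaw": 1,"tx": -8.5,"ty": 11.5,"tz": 0,"spin": -0.84}
    - {"jaw": 1,"tx": -8.5,"ty": 11.6,"tz": 0.3,"spin": -0.96}
    - {"jaw": 1,"tx": -8.5,"ty": 11.6,"tz": 0.9,"spin": -1.08}
    - {"jaw": 1,"tx": -8.5,"ty": 11.6,"tz": 0.9,"spin": -1.2}
    - {"jaw": 1,"tx": -8.5,"ty": 11.6,"tz": 0.9,"spin": -1.3}
    - {"jaw": 1,"tx": -8.5,"ty": 11.6,"tz": 0.9,"spin": -1.3}

```text
time: 19.0
eef_pos: [664.1, 86.4, 112.5]
tcp_rot: [0.0, -0.169, 0.986, -0.0]
wrist_force: [0.3, 0.4, -0.9]
finger_gap: 15.0
grasp_force: 61.7
```

Run:
```python
from chk import *
go(664.5,86,19.5,.337+np.pi/2)
```

```text
tx -0.02 ty -0.05 tz 9.30 spin 0.003 (alt -3.139) q1 0.02 q6 -0.32 closeang 1.911
```

>>> play_rows:
  moves:
    - {"jaw": 1,"tx": 0,"ty": 0,"tz": 3,"spin": 0}
    - {"jaw": 1,"tx": 0,"ty": 0,"tz": 6,"spin": 0}
    - {"jaw": 1,"tx": 0,"ty": 0,"tz": 8.5,"spin": 0}
    - {"jaw": 1,"tx": 0,"ty": 0,"tz": 9.3,"spin": 0}
    - {"jaw": 1,"tx": 0,"ty": 0,"tz": 9.3,"spin": 0}
    - {"jaw": 1,"tx": 0,"ty": 0,"tz": 9.3,"spin": 0}
    - {"jaw": 0.6,"tx": 0,"ty": 0,"tz": 9.3,"spin": 0}
    - {"jaw": 0.6,"tx": 0,"ty": 0,"tz": 9.3,"spin": 0}
    - {"jaw": 0.6,"tx": 0,"ty": 0,"tz": 9.3,"spin": 0}
    - {"jaw": 0.6,"tx": 0,"ty": 0,"tz": 6,"spin": 0}
    - {"jaw": 0.6,"tx": 0,"ty": 0,"tz": 2,"spin": 0}
    - {"jaw": 0.6,"tx": 0,"ty": 0,"tz": -1,"spin": 0}

```text
time: 20.0
eef_pos: [664.3, 86.4, 123.9]
tcp_rot: [0.0, -0.168, 0.986, -0.0]
wrist_force: [1.0, -0.0, 0.2]
finger_gap: 34.2
grasp_force: 0.0
```

Run:
```python
from chk import *
look('left',664.5,86,.337+np.pi,5)
q=look('left',424.4,76.3,5.26); q=(424.4,76.3,5.26) if q is None else q
go(q[0],q[1],110,q[2]+np.pi/2)
```

```text
left 1 views [666.58  88.39   3.45] 0.076
left 1 views [424.64  75.94   5.27] 0.021
tx 22.81 ty 6.92 tz 1.09 spin 1.349 (alt -1.792) q1 0.02 q6 -0.32 closeang 1.909
```

>>> play_rows:
  moves:
    - {"jaw": 0.4,"tx": 2,"ty": 0.6,"tz": 0,"spin": 0.12}
    - {"jaw": 0.4,"tx": 5,"ty": 1.5,"tz": 0,"spin": 0.24}
    - {"jaw": 0.4,"tx": 8,"ty": 2.4,"tz": 0,"spin": 0.36}
    - {"jaw": 0.4,"tx": 11,"ty": 3.3,"tz": 0,"spin": 0.48}
    - {"jaw": 0.4,"tx": 14,"ty": 4.2,"tz": 0,"spin": 0.6}
    - {"jaw": 0.4,"tx": 17,"ty": 5.1,"tz": 0,"spin": 0.72}
    - {"jaw": 0.4,"tx": 20,"ty": 6,"tz": 0,"spin": 0.84}
    - {"jaw": 0.4,"tx": 22,"ty": 6.7,"tz": 0.5,"spin": 0.96}
    - {"jaw": 0.4,"tx": 22.8,"ty": 6.9,"tz": 1.1,"spin": 1.08}
    - {"jaw": 0.4,"tx": 22.8,"ty": 6.9,"tz": 1.1,"spin": 1.2}
    - {"jaw": 0.4,"tx": 22.8,"ty": 6.9,"tz": 1.1,"spin": 1.32}
    - {"jaw": 0.4,"tx": 22.8,"ty": 6.9,"tz": 1.1,"spin": 1.35}

```text
time: 21.4
eef_pos: [425.0, 75.8, 110.1]
tcp_rot: [-0.001, 0.487, 0.874, -0.0]
wrist_force: [0.4, 0.3, 0.1]
finger_gap: 51.2
grasp_force: 0.0
```

Run:
```python
from chk import *
go(424.5,76,13.5,5.265+np.pi/2)
q=look('left',424.5,76,5.265,0,('wrist',))
if q is not None: go(q[0],q[1],13.5,q[2]+np.pi/2)
```

```text
tx 0.03 ty -0.01 tz 9.66 spin 0.002 (alt -3.140) q1 0.01 q6 1.02 closeang 0.554
left 1 views [423.19  75.36   5.25] 0.039
tx 0.07 ty -0.18 tz 9.67 spin 0.018 (alt -3.123) q1 0.01 q6 1.02 closeang 0.559
```

>>> play_rows:
  moves:
    - {"jaw": 0.4,"tx": 0,"ty": -0.1,"tz": 3,"spin": 0.01}
    - {"jaw": 0.4,"tx": 0,"ty": -0.1,"tz": 6,"spin": 0.01}
    - {"jaw": 0.4,"tx": 0,"ty": -0.1,"tz": 9,"spin": 0.01}
    - {"jaw": 0.4,"tx": 0,"ty": -0.1,"tz": 9.65,"spin": 0.01}
    - {"jaw": 0.7,"tx": 0,"ty": -0.1,"tz": 9.65,"spin": 0.01}
    - {"jaw": 1,"tx": 0,"ty": -0.1,"tz": 9.65,"spin": 0.01}
    - {"jaw": 1,"tx": 0,"ty": -0.1,"tz": 9.65,"spin": 0.01}
    - {"jaw": 1,"tx": 0,"ty": -0.1,"tz": 9.65,"spin": 0.01}
    - {"jaw": 1,"tx": 0,"ty": -0.1,"tz": 9.65,"spin": 0.01}
    - {"jaw": 1,"tx": 0,"ty": -0.1,"tz": 6,"spin": 0.01}
    - {"jaw": 1,"tx": 0,"ty": -0.1,"tz": 2,"spin": 0.01}
    - {"jaw": 1,"tx": 0,"ty": -0.1,"tz": -1,"spin": 0.01}

```text
time: 22.5
eef_pos: [425.4, 75.3, 123.6]
tcp_rot: [0.0, 0.489, 0.872, 0.0]
wrist_force: [1.3, -0.8, -0.9]
finger_gap: 15.1
grasp_force: 58.6
```

Run:
```python
from chk import *
go(645.3,140.7,115,.337+np.pi/2)
```

```text
tx -5.90 ty 22.16 tz 0.89 spin -1.359 (alt 1.783) q1 0.00 q6 1.03 closeang 0.549
```

>>> play_rows:
  moves:
    - {"jaw": 1,"tx": -0.5,"ty": 2,"tz": 0,"spin": -0.12}
    - {"jaw": 1,"tx": -1,"ty": 5,"tz": 0,"spin": -0.24}
    - {"jaw": 1,"tx": -2,"ty": 8,"tz": 0,"spin": -0.36}
    - {"jaw": 1,"tx": -3,"ty": 11,"tz": 0,"spin": -0.48}
    - {"jaw": 1,"tx": -4,"ty": 14,"tz": 0,"spin": -0.6}
    - {"jaw": 1,"tx": -4.7,"ty": 17,"tz": 0,"spin": -0.72}
    - {"jaw": 1,"tx": -5.3,"ty": 20,"tz": 0,"spin": -0.84}
    - {"jaw": 1,"tx": -5.9,"ty": 22.1,"tz": 0.3,"spin": -0.96}
    - {"jaw": 1,"tx": -5.9,"ty": 22.1,"tz": 0.9,"spin": -1.08}
    - {"jaw": 1,"tx": -5.9,"ty": 22.1,"tz": 0.9,"spin": -1.2}
    - {"jaw": 1,"tx": -5.9,"ty": 22.1,"tz": 0.9,"spin": -1.32}
    - {"jaw": 1,"tx": -5.9,"ty": 22.1,"tz": 0.9,"spin": -1.36}

```text
time: 23.5
eef_pos: [644.5, 140.4, 112.3]
tcp_rot: [0.0, -0.171, 0.985, 0.0]
wrist_force: [-0.1, -0.1, -0.6]
finger_gap: 14.9
grasp_force: 58.7
```

Run:
```python
from chk import *
go(645.3,140.7,19.5,.337+np.pi/2)
```

```text
tx -0.09 ty 0.00 tz 9.28 spin 0.006 (alt -3.135) q1 0.10 q6 -0.24 closeang 1.914
```

>>> play_rows:
  moves:
    - {"jaw": 1,"tx": 0,"ty": 0,"tz": 3,"spin": 0}
    - {"jaw": 1,"tx": 0,"ty": 0,"tz": 6,"spin": 0}
    - {"jaw": 1,"tx": 0,"ty": 0,"tz": 8.5,"spin": 0}
    - {"jaw": 1,"tx": 0,"ty": 0,"tz": 9.3,"spin": 0}
    - {"jaw": 1,"tx": 0,"ty": 0,"tz": 9.3,"spin": 0}
    - {"jaw": 1,"tx": 0,"ty": 0,"tz": 9.3,"spin": 0}
    - {"jaw": 0.6,"tx": 0,"ty": 0,"tz": 9.3,"spin": 0}
    - {"jaw": 0.6,"tx": 0,"ty": 0,"tz": 9.3,"spin": 0}
    - {"jaw": 0.6,"tx": 0,"ty": 0,"tz": 9.3,"spin": 0}
    - {"jaw": 0.6,"tx": 0,"ty": 0,"tz": 6,"spin": 0}
    - {"jaw": 0.6,"tx": 0,"ty": 0,"tz": 2,"spin": 0}
    - {"jaw": 0.6,"tx": 0,"ty": 0,"tz": -3,"spin": 0}

```text
time: 24.5
eef_pos: [643.2, 140.1, 133.5]
tcp_rot: [-0.002, -0.168, 0.986, 0.0]
wrist_force: [1.1, 0.4, 1.1]
finger_gap: 34.2
grasp_force: 0.0
```

Run:
```python
from chk import *
q=look('frame',445.4,-88.5,2.73); q=(445.4,-88.5,2.73) if q is None else q
go(q[0],q[1],220,q[2]+np.pi/2)
look('rail',561,-287,2.75,cls='rail')
```

```text
frame 2 views [444.24 -87.56   2.75] 0.073
tx 26.56 ty -14.82 tz -8.53 spin 0.729 (alt -2.412) q1 0.10 q6 -0.24 closeang 1.909
rail 2 views [ 561.78 -286.86    2.75] 0.091
```

>>> play_rows:
  moves:
    - {"jaw": 0.4,"tx": 2,"ty": -1,"tz": -3,"spin": 0.1}
    - {"jaw": 0.4,"tx": 5,"ty": -3,"tz": -6,"spin": 0.2}
    - {"jaw": 0.4,"tx": 8,"ty": -4.5,"tz": -8.5,"spin": 0.3}
    - {"jaw": 0.4,"tx": 11,"ty": -6,"tz": -8.5,"spin": 0.4}
    - {"jaw": 0.4,"tx": 14,"ty": -8,"tz": -8.5,"spin": 0.5}
    - {"jaw": 0.4,"tx": 17,"ty": -9.5,"tz": -8.5,"spin": 0.6}
    - {"jaw": 0.4,"tx": 20,"ty": -11,"tz": -8.5,"spin": 0.7}
    - {"jaw": 0.4,"tx": 23,"ty": -12.8,"tz": -8.5,"spin": 0.73}
    - {"jaw": 0.4,"tx": 25,"ty": -14,"tz": -8.5,"spin": 0.73}
    - {"jaw": 0.4,"tx": 26.6,"ty": -14.8,"tz": -8.5,"spin": 0.73}
    - {"jaw": 0.4,"tx": 26.6,"ty": -14.8,"tz": -8.5,"spin": 0.73}
    - {"jaw": 0.4,"tx": 26.6,"ty": -14.8,"tz": -8.5,"spin": 0.73}

```text
time: 25.9
eef_pos: [442.0, -87.8, 217.9]
tcp_rot: [-0.001, 0.196, 0.981, 0.0]
wrist_force: [-0.2, -0.1, 0.7]
finger_gap: 51.1
grasp_force: 0.0
```

Run:
```python
from chk import *
go(444.5,-87.8,105,2.745+np.pi/2)
q=look('frame',444.5,-87.8,2.745,0,('wrist',))
if q is not None: go(q[0],q[1],105,q[2]+np.pi/2)
W=Cam('wrist'); im=W.img.copy(); cs,_=cv2.findContours(W.sil('frame',(444.5,-87.8,2.745)).astype(np.uint8),0,2); cv2.drawContours(im,cs,-1,(0,0,255),1); cv2.imwrite('pics/w2.png',im)
```

```text
tx -0.25 ty 0.09 tz 11.29 spin 0.003 (alt -3.139) q1 -0.36 q6 0.03 closeang 1.177
frame 1 views [443.99 -88.71   2.74] 0.03
tx -0.15 ty -0.12 tz 11.31 spin 0.010 (alt -3.132) q1 -0.36 q6 0.03 closeang 1.179
```

View pics/w2.png

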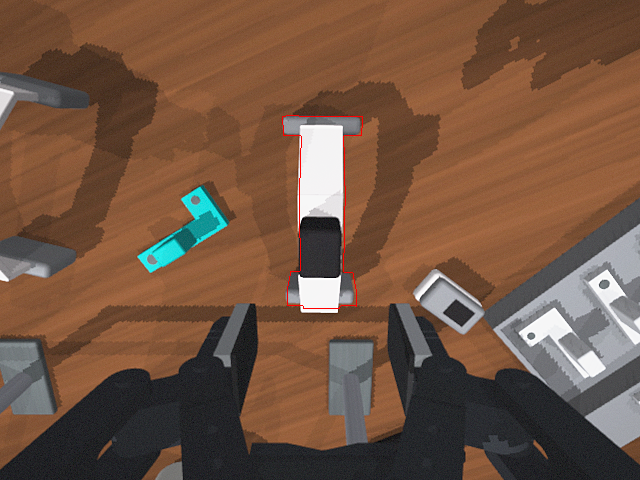

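>>> play_rows:
  moves:
    - {"jaw": 0.4,"tx": -0.2,"ty": 0,"tz": 4,"spin": 0}
    - {"jaw": 0.4,"tx": -0.2,"ty": 0,"tz": 8,"spin": 0}
    - {"jaw": 0.4,"tx": -0.2,"ty": 0,"tz": 10.5,"spin": 0}
    - {"jaw": 0.4,"tx": -0.2,"ty": 0,"tz": 11.2,"spin": 0}
    - {"jaw": 0.7,"tx": -0.2,"ty": 0,"tz": 11.2,"spin": 0}
    - {"jaw": 1,"tx": -0.2,"ty": 0,"tz": 11.2,"spin": 0}
    - {"jaw": 1,"tx": -0.2,"ty": 0,"tz": 11.2,"spin": 0}
    - {"jaw": 1,"tx": -0.2,"ty": 0,"tz": 11.2,"spin": 0}
    - {"jaw": 1,"tx": -0.2,"ty": 0,"tz": 9,"spin": 0}
    - {"jaw": 1,"tx": -0.2,"ty": 0,"tz": 5,"spin": 0}
    - {"jaw": 1,"tx": -0.2,"ty": 0,"tz": 1,"spin": 0}
    - {"jaw": 1,"tx": -0.2,"ty": 0,"tz": -3,"spin": 0}

```text
time: 27.05
eef_pos: [444.2, -88.2, 251.3]
tcp_rot: [0.001, 0.195, 0.981, -0.0]
wrist_force: [1.1, -0.3, -2.1]
finger_gap: 24.9
grasp_force: 61.9
```

>>> play_rows:
  moves:
    - {"jaw": 1,"tx": 0,"ty": 0,"tz": -3,"spin": 0}
    - {"jaw": 1,"tx": 0,"ty": 0,"tz": -5,"spin": 0}
    - {"jaw": 1,"tx": 0,"ty": 0,"tz": -5,"spin": 0}
    - {"jaw": 1,"tx": 0,"ty": 0,"tz": -5,"spin": 0}

```text
time: 27.38
eef_pos: [445.4, -88.6, 300.4]
tcp_rot: [0.002, 0.195, 0.981, -0.0]
wrist_force: [0.2, -0.6, -1.9]
finger_gap: 24.9
grasp_force: 62.0
```

Run:
```python
from chk import *
go(582.4,-236,290,2.75+np.pi/2)
s=env.state(); z=s['eef_pos'][2]-105; p=s['eef_pos']
q=look('frame',p[0],p[1],2.75,z); print(p,s['finger_gap'])
c=Cam('top'); m=max(models.outline_of('rail','top'),key=lambda d:d['score'])['mask']
# bar line directly: edges of bar between frames, both views, fit bar only
P['bar']=[box(-8,8,-165,165,142,158)]
for n in('top','scene'):
    c=Cam(n); g=c.img.astype(int); best=[]
    for dx in np.arange(-6,7,.5):
        t=np.linspace(-140,140,80); r=[]
        for o in(-11,11,0):
            a=2.75; X=np.c_[561.4+np.cos(a)*(dx+o)-np.sin(a)*t,-287+np.sin(a)*(dx+o)+np.cos(a)*t,np.full(80,150.)]
            u=np.round(c.proj(X)).astype(int); r.append(g[u[:,1].clip(0,479),u[:,0].clip(0,639)])
        # steel is grey: low saturation; wood: red-blue high
        sat=[np.median(x[:,2]-x[:,0]) for x in r]; best.append((round(float(sat[0]+sat[1]-2*sat[2]),1),float(dx)))
    print(n,sorted(best)[-5:])
```

```text
tx -18.29 ty -8.39 tz 1.11 spin -0.000 (alt 3.141) q1 -0.36 q6 0.03 closeang 1.179
frame 1 views [448.52 -89.07   2.77] 0.136
[445.35874741 -88.63459878 300.36068457] 24.87488232899891
top [(4.0, -1.0), (4.0, -0.5), (4.0, 0.0), (4.0, 0.5), (5.5, -1.5)]
scene [(116.0, 0.5), (124.0, 2.5), (128.0, 1.0), (132.0, 2.0), (133.5, 1.5)]
```

>>> play_rows:
  moves:
    - {"jaw": 1,"tx": -1,"ty": -0.5,"tz": 0,"spin": 0}
    - {"jaw": 1,"tx": -3,"ty": -1.5,"tz": 0,"spin": 0}
    - {"jaw": 1,"tx": -5.5,"ty": -2.5,"tz": 0,"spin": 0}
    - {"jaw": 1,"tx": -8,"ty": -3.7,"tz": 0,"spin": 0}
    - {"jaw": 1,"tx": -10.5,"ty": -4.8,"tz": 0,"spin": 0}
    - {"jaw": 1,"tx": -13,"ty": -6,"tz": 0,"spin": 0}
    - {"jaw": 1,"tx": -15.5,"ty": -7.1,"tz": 0,"spin": 0}
    - {"jaw": 1,"tx": -17.3,"ty": -7.9,"tz": 0,"spin": 0}
    - {"jaw": 1,"tx": -18.25,"ty": -8.4,"tz": 0,"spin": 0}
    - {"jaw": 1,"tx": -18.25,"ty": -8.4,"tz": 0,"spin": 0}
    - {"jaw": 1,"tx": -18.25,"ty": -8.4,"tz": 0,"spin": 0}

```text
time: 28.7
eef_pos: [581.2, -236.4, 297.4]
tcp_rot: [-0.001, 0.195, 0.981, 0.0]
wrist_force: [0.2, 1.4, -2.5]
finger_gap: 24.6
grasp_force: 61.9
```

Run:
```python
from chk import *
go(582,-236,168.5,2.75+np.pi/2)
s=env.state(); z=s['eef_pos'][2]-105; p=s['eef_pos']
C=[]
for n in('scene',):
    W=Cam(n); im=W.img.copy()
    for k,q,zz,col in(('frame',(p[0],p[1],2.75),z,(0,0,255)),('rail',(561.4,-287,2.75),0,(0,255,0))):
        cs,_=cv2.findContours(W.sil(k,q,zz).astype(np.uint8),0,2); cv2.drawContours(im,cs,-1,col,1)
    cv2.imwrite('pics/s3.png',cv2.resize(im[150:390,60:380],(800,600)))
```

```text
tx -0.08 ty 0.06 tz 12.89 spin -0.001 (alt 3.141) q1 -0.50 q6 -0.11 closeang 1.178
```

View pics/s3.png

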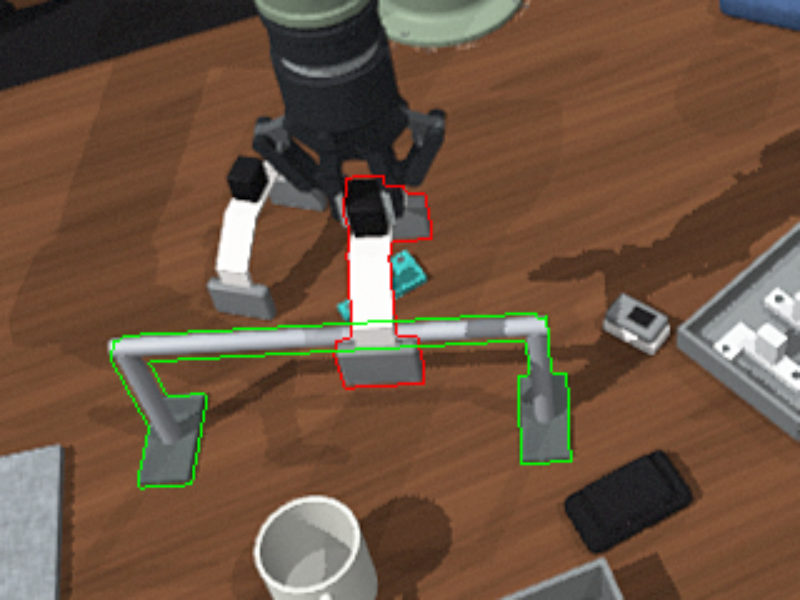

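The held frame and the rail match their models: the frame's near pad is past the bar at about (380,360) in the crop, and it straddles the bar. I'm lowering it.

>>> play_rows:
  moves:
    - {"jaw": 1,"tx": 0,"ty": 0,"tz": 3,"spin": 0}
    - {"jaw": 1,"tx": 0,"ty": 0,"tz": 6,"spin": 0}
    - {"jaw": 1,"tx": 0,"ty": 0,"tz": 9,"spin": 0}
    - {"jaw": 1,"tx": 0,"ty": 0,"tz": 11,"spin": 0}
    - {"jaw": 1,"tx": 0,"ty": 0,"tz": 12,"spin": 0}
    - {"jaw": 1,"tx": 0,"ty": 0,"tz": 12.5,"spin": 0}
    - {"jaw": 1,"tx": 0,"ty": 0,"tz": 12.7,"spin": 0}
    - {"jaw": 1,"tx": 0,"ty": 0,"tz": 12.7,"spin": 0}
    - {"jaw": 1,"tx": 0,"ty": 0,"tz": 12.7,"spin": 0}

```text
time: 29.5
eef_pos: [582.0, -236.1, 173.3]
tcp_rot: [0.001, 0.195, 0.981, -0.0]
wrist_force: [-0.7, -0.1, -2.1]
finger_gap: 25.1
grasp_force: 61.9
```

>>> play_rows:
  moves:
    - {"jaw": 1,"tx": 0,"ty": 0,"tz": 0.15,"spin": 0}
    - {"jaw": 1,"tx": 0,"ty": 0,"tz": 0.3,"spin": 0}
    - {"jaw": 1,"tx": 0,"ty": 0,"tz": 0.3,"spin": 0}

```text
time: 29.75
eef_pos: [582.0, -236.1, 170.2]
tcp_rot: [0.001, 0.195, 0.981, -0.0]
wrist_force: [-0.8, -0.6, 2.8]
finger_gap: 25.1
grasp_force: 62.6
```

>>> play_rows:
  moves:
    - {"jaw": 0.55,"tx": 0,"ty": 0,"tz": 0,"spin": 0}
    - {"jaw": 0.45,"tx": 0,"ty": 0,"tz": 0,"spin": 0}
    - {"jaw": 0.45,"tx": 0,"ty": 0,"tz": 0,"spin": 0}
    - {"jaw": 0.45,"tx": 0,"ty": 0,"tz": 0,"spin": 0}
    - {"jaw": 0.45,"tx": 0,"ty": 0,"tz": -1,"spin": 0}
    - {"jaw": 0.45,"tx": 0,"ty": 0,"tz": -3,"spin": 0}
    - {"jaw": 0.45,"tx": 0,"ty": 0,"tz": -6,"spin": 0}
    - {"jaw": 0.45,"tx": 0,"ty": 0,"tz": -9,"spin": 0}

```text
time: 30.42
eef_pos: [580.5, -235.3, 259.5]
tcp_rot: [-0.001, 0.195, 0.981, 0.0]
wrist_force: [1.0, -0.6, 0.7]
finger_gap: 47.2
grasp_force: 0.0
```

Run:
```python
from chk import *
look('frame',582,-236,2.75,63)
q=look('frame',325.8,-301.6,2.48); q=(325.8,-301.6,2.48) if q is None else q
go(q[0],q[1],220,q[2]+np.pi/2)
```

```text
frame 2 views [ 589.27 -223.19    2.53] 7.362
frame 1 views [ 325.29 -301.97    2.49] 0.349
tx 21.02 ty -15.91 tz 3.78 spin 0.260 (alt -2.881) q1 -0.50 q6 -0.11 closeang 1.179
```

>>> play_rows:
  moves:
    - {"jaw": 0.4,"tx": 0.5,"ty": -0.4,"tz": -1,"spin": 0.03}
    - {"jaw": 0.4,"tx": 3,"ty": -2.3,"tz": -1,"spin": 0.06}
    - {"jaw": 0.4,"tx": 6,"ty": -4.5,"tz": -1,"spin": 0.1}
    - {"jaw": 0.4,"tx": 9,"ty": -6.8,"tz": -1,"spin": 0.14}
    - {"jaw": 0.4,"tx": 12,"ty": -9.1,"tz": 0,"spin": 0.18}
    - {"jaw": 0.4,"tx": 15,"ty": -11.4,"tz": 1,"spin": 0.22}
    - {"jaw": 0.4,"tx": 18,"ty": -13.7,"tz": 2,"spin": 0.26}
    - {"jaw": 0.4,"tx": 20,"ty": -15.2,"tz": 3,"spin": 0.26}
    - {"jaw": 0.4,"tx": 21,"ty": -15.9,"tz": 3.8,"spin": 0.26}
    - {"jaw": 0.4,"tx": 21,"ty": -15.9,"tz": 3.8,"spin": 0.26}
    - {"jaw": 0.4,"tx": 21,"ty": -15.9,"tz": 3.8,"spin": 0.26}

```text
time: 31.73
eef_pos: [325.7, -302.4, 220.8]
tcp_rot: [-0.0, 0.321, 0.947, 0.0]
wrist_force: [-0.2, -0.3, 0.6]
finger_gap: 51.4
grasp_force: 0.0
```

Run:
```python
from chk import *
look('frame',582,-236,2.75,63)
go(325.5,-301.8,105,2.485+np.pi/2)
q=look('frame',325.5,-301.8,2.485,0,('wrist',))
if q is not None: go(q[0],q[1],105,q[2]+np.pi/2)
W=Cam('scene'); im=W.img.copy(); cs,_=cv2.findContours(W.sil('frame',(582,-236,2.75),63).astype(np.uint8),0,2); cv2.drawContours(im,cs,-1,(0,0,255),1); a=cv2.resize(im[150:390,60:380],(400,300))
W=Cam('wrist'); im=W.img.copy(); cs,_=cv2.findContours(W.sil('frame',(325.5,-301.8,2.485)).astype(np.uint8),0,2); cv2.drawContours(im,cs,-1,(0,0,255),1); cv2.imwrite('pics/w4.png',np.hstack([a,cv2.resize(im,(400,300))]))
```

```text
frame 2 views [ 582.95 -235.74    2.75] 0.068
tx 0.22 ty -0.05 tz 11.62 spin 0.006 (alt -3.136) q1 -0.91 q6 -0.26 closeang 0.920
frame 1 views [ 325.24 -302.02    2.5 ] 0.031
tx 0.19 ty -0.09 tz 11.59 spin -0.008 (alt 3.134) q1 -0.91 q6 -0.26 closeang 0.920
```

View pics/w4.png

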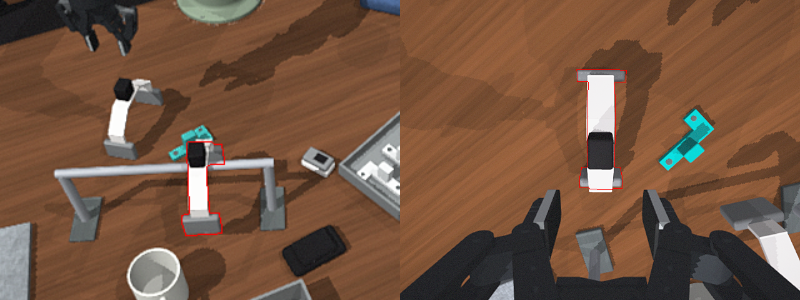

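Left half: frame F hangs level astride the bar at (200,190). Right half: frame G sits under the gripper, matching its outline at (600,130).

>>> play_rows:
  moves:
    - {"jaw": 0.4,"tx": 0.1,"ty": 0,"tz": 4,"spin": 0}
    - {"jaw": 0.4,"tx": 0.1,"ty": 0,"tz": 8,"spin": 0}
    - {"jaw": 0.4,"tx": 0.1,"ty": 0,"tz": 10.8,"spin": 0}
    - {"jaw": 0.4,"tx": 0.1,"ty": 0,"tz": 11.5,"spin": 0}
    - {"jaw": 0.7,"tx": 0.1,"ty": 0,"tz": 11.5,"spin": 0}
    - {"jaw": 1,"tx": 0.1,"ty": 0,"tz": 11.5,"spin": 0}
    - {"jaw": 1,"tx": 0.1,"ty": 0,"tz": 11.5,"spin": 0}
    - {"jaw": 1,"tx": 0.1,"ty": 0,"tz": 11.5,"spin": 0}
    - {"jaw": 1,"tx": 0.1,"ty": 0,"tz": 9,"spin": 0}
    - {"jaw": 1,"tx": 0.1,"ty": 0,"tz": 5,"spin": 0}
    - {"jaw": 1,"tx": 0.1,"ty": 0,"tz": 1,"spin": 0}
    - {"jaw": 1,"tx": 0.1,"ty": 0,"tz": -3,"spin": 0}

```text
time: 33.13
eef_pos: [325.4, -301.7, 253.6]
tcp_rot: [0.001, 0.32, 0.947, -0.0]
wrist_force: [1.6, -1.1, -0.9]
finger_gap: 24.6
grasp_force: 61.2
```

>>> play_rows:
  moves:
    - {"jaw": 1,"tx": 0,"ty": 0,"tz": -3,"spin": 0}
    - {"jaw": 1,"tx": 0,"ty": 0,"tz": -5,"spin": 0}
    - {"jaw": 1,"tx": 0,"ty": 0,"tz": -5,"spin": 0}
    - {"jaw": 1,"tx": 0,"ty": 0,"tz": -5,"spin": 0}

```text
time: 33.47
eef_pos: [326.1, -302.6, 302.5]
tcp_rot: [0.002, 0.32, 0.947, -0.001]
wrist_force: [-0.1, 0.9, -2.3]
finger_gap: 25.5
grasp_force: 61.5
```

Run:
```python
from chk import *
go(536.2,-346.8,300,2.75+np.pi/2)
```

```text
tx -19.38 ty 9.23 tz 0.32 spin -0.260 (alt 2.881) q1 -0.91 q6 -0.26 closeang 0.919
```

>>> play_rows:
  moves:
    - {"jaw": 1,"tx": -1,"ty": 0.5,"tz": 0,"spin": -0.04}
    - {"jaw": 1,"tx": -3,"ty": 1.4,"tz": 0,"spin": -0.08}
    - {"jaw": 1,"tx": -5.5,"ty": 2.6,"tz": 0,"spin": -0.12}
    - {"jaw": 1,"tx": -8,"ty": 3.8,"tz": 0,"spin": -0.16}
    - {"jaw": 1,"tx": -10.5,"ty": 5,"tz": 0,"spin": -0.2}
    - {"jaw": 1,"tx": -13,"ty": 6.2,"tz": 0,"spin": -0.24}
    - {"jaw": 1,"tx": -15.5,"ty": 7.4,"tz": 0,"spin": -0.26}
    - {"jaw": 1,"tx": -18,"ty": 8.6,"tz": 0,"spin": -0.26}
    - {"jaw": 1,"tx": -19.4,"ty": 9.2,"tz": 0,"spin": -0.26}
    - {"jaw": 1,"tx": -19.4,"ty": 9.2,"tz": 0,"spin": -0.26}
    - {"jaw": 1,"tx": -19.4,"ty": 9.2,"tz": 0,"spin": -0.26}

```text
time: 34.38
eef_pos: [535.7, -345.6, 297.9]
tcp_rot: [-0.002, 0.194, 0.981, 0.001]
wrist_force: [-0.0, -0.5, -1.4]
finger_gap: 25.2
grasp_force: 61.3
```

Run:
```python
from chk import *
go(536.2,-346.8,173,2.75+np.pi/2)
```

```text
tx -0.14 ty -0.11 tz 12.49 spin 0.002 (alt -3.140) q1 -0.69 q6 -0.30 closeang 1.181
```

>>> play_rows:
  moves:
    - {"jaw": 1,"tx": 0,"ty": 0,"tz": 3,"spin": 0}
    - {"jaw": 1,"tx": 0,"ty": 0,"tz": 6,"spin": 0}
    - {"jaw": 1,"tx": 0,"ty": 0,"tz": 9,"spin": 0}
    - {"jaw": 1,"tx": 0,"ty": 0,"tz": 11,"spin": 0}
    - {"jaw": 1,"tx": 0,"ty": 0,"tz": 12,"spin": 0}
    - {"jaw": 1,"tx": 0,"ty": 0,"tz": 12.5,"spin": 0}
    - {"jaw": 1,"tx": 0,"ty": 0,"tz": 12.7,"spin": 0}
    - {"jaw": 1,"tx": 0,"ty": 0,"tz": 12.7,"spin": 0}
    - {"jaw": 1,"tx": 0,"ty": 0,"tz": 12.7,"spin": 0}

```text
time: 35.13
eef_pos: [536.2, -347.0, 175.2]
tcp_rot: [0.001, 0.195, 0.981, -0.001]
wrist_force: [-0.6, 0.6, -0.7]
finger_gap: 24.8
grasp_force: 61.3
```

>>> play_rows:
  moves:
    - {"jaw": 1,"tx": 0,"ty": 0,"tz": 0.15,"spin": 0}
    - {"jaw": 1,"tx": 0,"ty": 0,"tz": 0.3,"spin": 0}
    - {"jaw": 1,"tx": 0,"ty": 0,"tz": 0.4,"spin": 0}
    - {"jaw": 1,"tx": 0,"ty": 0,"tz": 0.4,"spin": 0}

```text
time: 35.47
eef_pos: [535.7, -346.4, 169.7]
tcp_rot: [0.0, 0.195, 0.981, -0.0]
wrist_force: [0.6, -0.1, -0.3]
finger_gap: 24.9
grasp_force: 61.3
```

>>> play_rows:
  moves:
    - {"jaw": 1,"tx": 0,"ty": 0,"tz": 0.1,"spin": 0}
    - {"jaw": 1,"tx": 0,"ty": 0,"tz": 0.15,"spin": 0}
    - {"jaw": 1,"tx": 0,"ty": 0,"tz": 0.15,"spin": 0}

```text
time: 35.72
eef_pos: [535.7, -346.5, 169.6]
tcp_rot: [0.001, 0.195, 0.981, -0.0]
wrist_force: [-2.4, 1.8, 6.2]
finger_gap: 25.1
grasp_force: 62.6
```

>>> play_rows:
  moves:
    - {"jaw": 0.55,"tx": 0,"ty": 0,"tz": 0,"spin": 0}
    - {"jaw": 0.45,"tx": 0,"ty": 0,"tz": 0,"spin": 0}
    - {"jaw": 0.45,"tx": 0,"ty": 0,"tz": 0,"spin": 0}
    - {"jaw": 0.45,"tx": 0,"ty": 0,"tz": 0,"spin": 0}
    - {"jaw": 0.45,"tx": 0,"ty": 0,"tz": -1,"spin": 0}
    - {"jaw": 0.45,"tx": 0,"ty": 0,"tz": -3,"spin": 0}
    - {"jaw": 0.45,"tx": 0,"ty": 0,"tz": -6,"spin": 0}
    - {"jaw": 0.45,"tx": 0,"ty": 0,"tz": -9,"spin": 0}
    - {"jaw": 0.45,"tx": 4,"ty": 0,"tz": -11,"spin": 0}
    - {"jaw": 0.45,"tx": 8,"ty": 0,"tz": -11,"spin": 0}
    - {"jaw": 0.45,"tx": 12,"ty": 0,"tz": -11,"spin": 0}
    - {"jaw": 0.45,"tx": 16,"ty": 0,"tz": -11,"spin": 0}

```text
time: 36.72
eef_pos: [386.4, -284.6, 279.0]
tcp_rot: [0.001, 0.194, 0.981, -0.0]
wrist_force: [-0.4, -0.4, 1.2]
finger_gap: 46.6
grasp_force: 0.0
```

>>> play_rows:
  moves:
    - {"jaw": 0.45,"tx": 4,"ty": 0,"tz": 0,"spin": 0}
    - {"jaw": 0.45,"tx": 8,"ty": 0,"tz": 0,"spin": 0}
    - {"jaw": 0.45,"tx": 8,"ty": 0,"tz": 0,"spin": 0}
    - {"jaw": 0.45,"tx": 8,"ty": 0,"tz": 0,"spin": 0}

```text
time: 37.05
eef_pos: [312.4, -254.0, 279.1]
tcp_rot: [0.001, 0.195, 0.981, -0.0]
wrist_force: [-0.2, -1.6, 0.2]
finger_gap: 47.1
grasp_force: 0.0
```

Run:
```python
from chk import *
look('frame',582.5,-236,2.75,63); look('frame',536,-346.5,2.75,63)
for k,q in (('left',(625,197,.32)),('left',(664.5,86,3.48)),('left',(645,140.7,.337)),('right',(511,427,.39)),('right',(541.6,353.3,.39))): look(k,*q,5)
a=cv2.resize(Cam('scene').img[150:390,60:500],(800,436)); cv2.imwrite('pics/fin.png',a)
b=Cam('top').img[110:360,130:530]; cv2.imwrite('pics/fint.png',cv2.resize(b,(800,500)))
```

```text
frame 1 views [ 579.49 -234.39    2.75] 0.063
frame 2 views [ 536.97 -345.55    2.74] 0.079
left 2 views [6.2426e+02 1.9660e+02 3.5000e-01] 0.034
left 2 views [666.35  88.22   3.46] 0.048
left 1 views [6.4512e+02 1.4075e+02 3.5000e-01] 0.092
right 2 views [5.1285e+02 4.2827e+02 4.0000e-01] 0.076
right 2 views [5.4492e+02 3.5484e+02 4.1000e-01] 0.036
```

View pics/fin.png

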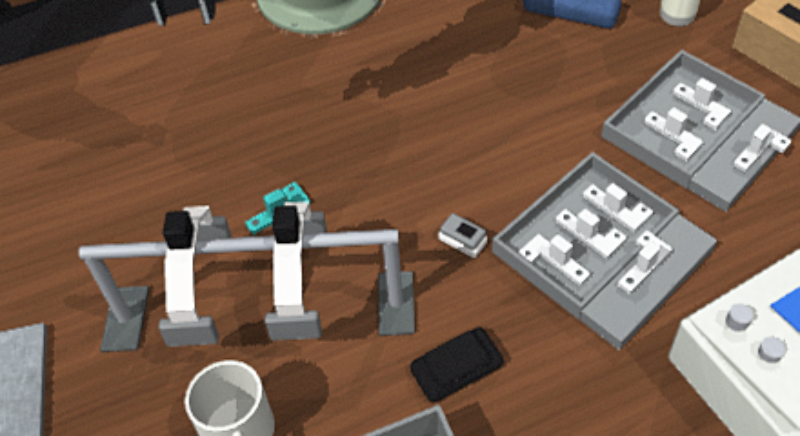

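View pics/fint.png

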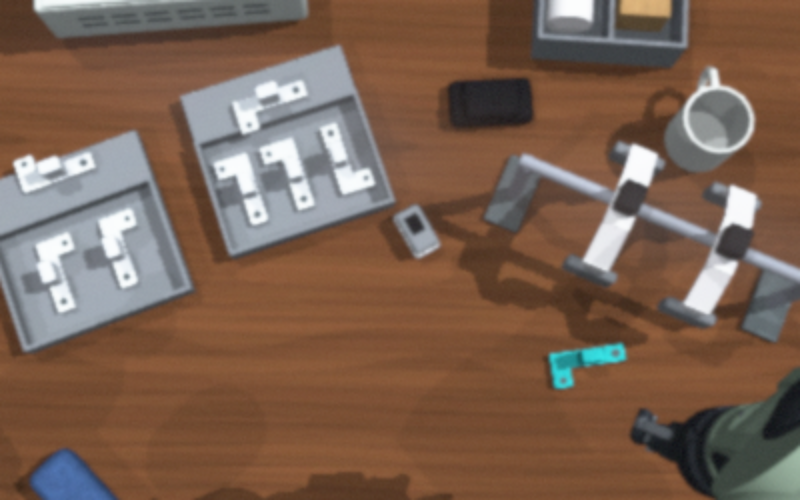

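Both frames hang level astride the bar at (620,215) and (715,255) in the top crop. The three left and two right brackets lie flat in their trays, and the mouse, oximeter, mug and turquoise piece are untouched.

```bash
python3 -c "
from rig import sign_off
print(sign_off())"
```

```text
the job is handed in; nothing more can be done
None
```

Job handed in at about 37 s: both frames hang astride the bar, three left-hand and two right-hand brackets lie flat in their own trays, and the mouse, oximeter, mug and turquoise look-alike were left alone.

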